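Bring the dip bath into its bay and level the shelf under it

TASK

Get the dip-dye station ready for an even dye line: push the steel bath along the rollers into the bay until it is fully home against the end stop (the shelf is levelled under its load), then lay the teal spirit level flat along the ledge in front of the bath, let go of it, and turn the black foot knob until the bubble sits centred between its two lines. Then press the level firmly down onto the ledge from above, about as hard as 1 kg weighs, and finish while still pressing it, bubble centred, so that a colleague can tighten the lock nut; leave the pots, bottles and other things on the table alone.

Things in the scene. Friction and masses are not known exactly. Their poses are not given: they have to be found in the camera images.
- station: dip-dye station, fixed: roller feed at its left (+y), hinged grey deck in the middle, black foot knob at its right (-y) end. Origin on the table under the lane's middle; y runs along the lane from foot to feed (the bath is pushed along -y), -x is the ledge's side. Free rollers from y = 74 to 326 mm, tops 44 mm above the table; side channels at x = +-66 mm, 54 mm high.
- deck: the station's grey deck. Origin on its hinge line and upper surface, at station (0, 60, 43) mm; axes as the station's, z its normal; it reaches from y = -5 to -231 mm. Lane guides 18 mm high at x = +-58 mm, end stop 22 mm high, its face at y = -190 mm. Starts with the foot end 0.013 to 0.023 rad too low; its tilt follows the foot knob alone. Its lug under the knob lies 33 mm below foot_grip.
- bay (a point): point on the deck's surface under the middle of a bath that is fully home against the end stop; axes as the deck's
- ledge (a point): point on the deck's surface at the middle of the front ledge, where the middle of the level belongs; axes as the deck's, the level lies along y. The ledge is free over 90 mm in x, between the lane guide (18 mm high) and a 4 mm lip at the front edge, and 226 mm long in y.
- bath: open steel tray, 104 (x) by 170 (y) by 62 mm high with a 3 mm rim that sticks out 6 mm (sides) and 6 mm (ends) at its top, about 0.6 kg. Origin at the centre of its underside, z up. It starts on the rollers, long side along the lane, and rolls easily; on the deck it slides with friction.
- level: teal spirit level, black ends, lime vial in the middle; 180 mm long (x), 26 wide (y), 40 high, 0.3 kg. Origin at the centre of its underside. It starts lying on the table, right way up, and may be laid either way round.
- level_top (a point): middle of the level's top face, over the vial, 40 mm above its underside: the place to press
- bubble (a joint): place of the white bubble along the level's x axis, in m: 0 centred; it moves towards the higher end, 0.4 m per rad of tilt, at most 0.018 either way, and takes about 1.5 s to come to rest. The bubble is 14 mm long, the two black lines 18 mm apart.
- foot_grip (a point): on the vertical axis of the round black foot knob (45 mm diameter, 12 mm up to its top, 12 mm down to its underside), at the height to grip it. Clockwise from above raises the foot end: 0.0075 rad of tilt, 3 mm of bubble, per rad. It turns stiffly (0.1 N m), stays where left and does not rise. Level comes after 1.7 to 3 rad, so in several grips; stops 1 rad before the start and 1.6 beyond level.
- dye_pot_0: dye pot with white lid, 60 mm wide, bystander behind the station
- dye_pot_1: dye pot with white lid, 54 mm wide, bystander behind the station
- dye_pot_3: dye pot with black lid, 54 mm wide, bystander behind the station
- dip_timer: round white timer with blue dial, 62 mm wide, bystander behind the foot
- bottle_clear: clear squeeze bottle, 243 mm high, bystander behind the feed
- thread_cone: cream thread cone, 82 mm high, bystander behind the feed

How it is judged (in metres and radians):
On the way, in this order (a step that is already met when the one before it is completed fails the run):
1. the bath is home in the bay, against the end stop (y of bath in the frame of bay below 0.006 m and z of bath in the frame of bay below 0.006 m), for 0.2 s.
2. the level lies flat along the ledge, let go (z of level in the frame of ledge between -0.004 and 0.004 m and x of level in the frame of ledge between -0.04 and 0.04 m and y of level in the frame of ledge between -0.06 and 0.06 m and angle between the x axis of level and the y axis of deck, either way round below 0.15 rad and angle between the z axis of level and the z axis of deck, either way round below 0.03 rad and contact force between the fingers and level below 0.1 N), for 0.3 s.
3. the foot is turned until the deck is level and the bubble rests between its lines (angle between deck's own z axis and vertical below 0.006 rad and value of joint bubble between -0.002 and 0.002 m), for 0.4 s.
At the end, for the whole second after the job is handed in: Fingers press the level on the ledge (level on deck over 7 N, 3 N being its weight); bubble within 2 mm of centre, deck within 0.006 rad of level; level flat and at rest, along the ledge within 0.15 rad, within 40 mm across and 60 mm along of its middle; bath within 6 mm of the stop, on the deck (all of step 1 and all of step 3 and contact force between the fingers and level above 3 N and contact force between level and deck above 7 N and z of level in the frame of ledge between -0.004 and 0.004 m and x of level in the frame of ledge between -0.04 and 0.04 m and y of level in the frame of ledge between -0.06 and 0.06 m and angle between the x axis of level and the y axis of deck, either way round below 0.15 rad and angle between the z axis of level and the z axis of deck, either way round below 0.03 rad and linear speed of level below 0.01 m/s); the arm keeps its last pose, push and grip.
It fails at once if the level is slammed or leaned on (more than 60 N on the deck) (contact force between level and deck above 60 N).
It fails at once if a bystander is pushed away (distance of any of dye_pot_0, dye_pot_1, dye_pot_3, dip_timer, bottle_clear, thread_cone from where it was at the start of the episode above 0.03 m).
It also fails if it takes over 72 s, if anything falls off the work surface, if the arm or the gripper's body presses on something with over 40 N, if the wrist force passes 120 N, or if a joint passes its speed limit or range.

ROBOT

A 7-joint arm with a two-finger parallel gripper is mounted at the origin on a cart in front of the work surface, level with it; the furniture and walls round the work are solid. World frame = base frame: x ahead of the robot, y to its left, z up, the work surface at z = 0. Lengths are in mm, angles in rad, forces in N, time in s.
With the tool pointing down it reaches from about 400 to 875 mm from the base axis. Payload 4.4 kg.
Tool frame: the origin (TCP) lies at the very end of the fingers, on their centre line; the grasp point (between the pads) lies 19 mm behind it; y points along the fingers, z is the direction in which the jaws open and shut, and the axes are right-handed (so a half turn about y gives the same grasp; the last joint's range is limited). The gripper opens to 85 mm and grips with 20 to 120 N. Pads are 22 mm wide; open, the fingers measure 114 mm over their backs; the gripper's body (76 mm by 85 mm) begins 54 mm behind the grasp point. The pads swing forward as they close: fully open they stand 13 mm farther back than shut.
Start: joints at [1.109, 0.628, 0.038, 1.517, -0.027, 0.996, -0.02], TCP at [250.633, -599.751, 231.313] pointing down, gripper open.
Joint ranges: [-3.06, 3.06], [-0.37, 2.12], [-1.25, 1.32], [0.18, 2.47], [-1.1, 4.24], [0.23, 1.98], [-2.94, 2.94]. Speed limits (rad/s): [2.57, 2.57, 3.14, 3.14, 3.14, 3.14, 3.14].

INTERFACE

Orientations are given as [roll, pitch, yaw] about the fixed x, y, z axes, in that order (R = Rz(yaw) Ry(pitch) Rx(roll)).
In Python, from cell import ctrl, imaging, finish_job gives the robot as it stands.
- The arm moves only by the shell command python3 -m inch 'ROWS'. ROWS is JSON, one flat list of numbers, 7 for each row, row after row: the opening, from 0 (shut) to 1 (fully open), then the shift along the tool's x, y, z in cm, then the turn, a rotation vector about the tool's x, y, z in degrees. A call has 1 to 12 rows; each row is the pose to reach, as a shift and turn from the pose commanded when the call began, along the tool's axes at that moment; what a row does not reach only later rows make up. A row lasts 1/10 s, in which the tool goes at most 50 mm and 8.59 degrees, less where a joint would pass 70% of its speed; a pose out of reach is approached as far as the arm can. A call with a gripper value outside its range is refused whole. The fingers move at their own pace and stop on an object; the grip force is fixed at half the most. Time passes only in rows, so rows that repeat a pose let the fingers close. It gives the time, the measured TCP pose, the force and the opening at its end, in the units of the state.
- ctrl.read_state(): the state, without advancing time (a new reading comes with each control period).
- imaging.get_image(name): name is "scene" or "top"; returns a dict with "img" (384x512x3 uint8, red, green, blue), "fx", "fy", "cx", "cy" (pixels), "R" (3x3) and "t" (3): a world point X has camera coordinates R X + t. Camera axes: x right, y down, z forward; pixel columns grow to the right and rows downward; lengths in mm; the calibration is good to about 2 mm. A picture is of the moment at which its call begins. There is no depth.
- finish_job(): hands the job in, once; it reports no verdict.
The state is a dict: "clock": time; "qpos": joint angles; "qd": joint speeds; "tau": joint torques, N m; "eef_pos": TCP position; "tool_rot": TCP orientation; "force": force on the tool from outside, world axes, zero at the start; "torque": the same for the moment, N m; "width": finger opening in mm.
Only numpy, scipy, OpenCV 4.12 (cv2) and the standard library are available. Lean on these libraries where they do the work, as an engineer would, in place of code of your own. Each camera call takes 0.05 s, during which the arm holds its last target.

## Working session

There is one attempt and no reset: what is moved stays moved. The work goes in short steps, Python scripts to look and compute and a shell command to move; the robot and the scene stay as the last step left them, time stands still between calls to the robot, and variables do not carry over. Pictures are saved under pics/ and viewed, and the job is handed in when it is done.

```bash
ls; mkdir -p pics
python3 - <<'E'
from cell import ctrl, imaging
import cv2
s=ctrl.read_state()
print(s)
for n in ("scene","top"):
    d=imaging.get_image(n)
    cv2.imwrite(f"pics/{n}0.png",d["img"][:,:,::-1])
    print(n,d["fx"],d["fy"],d["cx"],d["cy"],d["R"],d["t"])
E
```

```text
pics
{'clock': 0.0, 'qpos': array([ 1.10923362,  0.62932815,  0.03842876,  1.51841763, -0.02699372,
        0.99633005, -0.02000481]), 'qd': array([ 0.00106446,  0.00090878,  0.00031935, -0.00042127,  0.00074832,
        0.00086382,  0.00010998]), 'tau': array([ 1.25060167e-03, -5.63400543e+01,  1.22632999e+00, -1.93448961e+01,
        1.08497031e-02,  1.04764543e-02, -3.39230144e-05]), 'eef_pos': array([ 250.35828441, -599.13276188,  230.38465981]), 'tool_rot': array([-1.57276173e+00, -2.38514545e-05, -2.74582177e+00]), 'force': array([-0.18633548, -0.57055132, -0.10933685]), 'torque': array([ 0.02700287,  0.00278648, -0.00184486]), 'width': 85.23825577050076}
scene 412.92884246811656 412.92884246811656 257.51973408051094 181.949590938769 [[-0.85647883 -0.51612732  0.00752388]
 [-0.40012985  0.65463929 -0.64136067]
 [ 0.32609834 -0.55232236 -0.76720264]] [471.36962154 314.7582308  899.98757238]
top 438.8048344947083 438.8048344947083 264.92910998746095 188.00570238960196 [[-0.01728578 -0.99984423  0.00356495]
 [-0.98658177  0.01647733 -0.16243434]
 [ 0.1623503  -0.00632492 -0.98671291]] [ -47.14119899  610.7797515  1377.33932027]
```

Run:
```python
import cv2
for n in ("scene","top"):
    i=cv2.imread(f"pics/{n}0.png"); cv2.imwrite(f"pics/{n}0b.png",cv2.resize(i,(800,600),interpolation=cv2.INTER_CUBIC))
```

```text
(no output)
```

View pics/scene0.png

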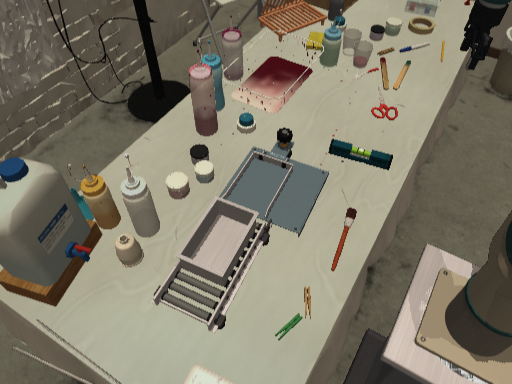

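View pics/top0b.png

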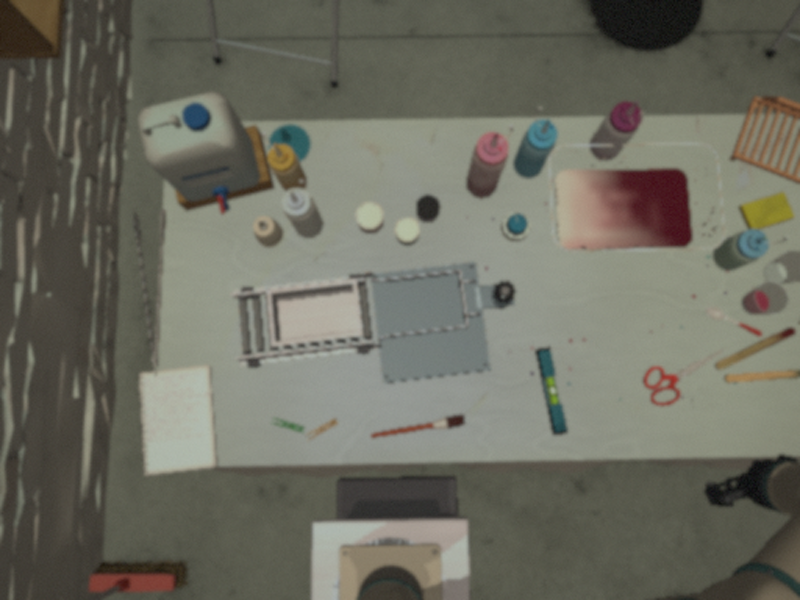

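```bash
cat > h.py <<'E'
import numpy as np, cv2
from cell import ctrl, imaging
from scipy.spatial.transform import Rotation as Ro
def img(n,save=None):
    d=imaging.get_image(n)
    d["R"]=np.array(d["R"]);d["t"]=np.array(d["t"])
    if save: cv2.imwrite(f"pics/{save}.png",d["img"][:,:,::-1])
    return d
def ray(d,u,v,z):
    r=d["R"].T@np.array([(u-d["cx"])/d["fx"],(v-d["cy"])/d["fy"],1]); c=-d["R"].T@d["t"]
    return c+r*(z-c[2])/r[2]
def proj(d,X):
    p=d["R"]@np.array(X,float)+d["t"]; return np.array([d["fx"]*p[0]/p[2]+d["cx"],d["fy"]*p[1]/p[2]+d["cy"]])
def crop(d,u0,v0,w,h,k,name,grid=10):
    c=d["img"][v0:v0+h,u0:u0+w,::-1]; c=cv2.resize(c,None,fx=k,fy=k,interpolation=cv2.INTER_CUBIC)
    for u in range(u0,u0+w):
        if u%grid==0: cv2.line(c,((u-u0)*k,0),((u-u0)*k,6),(0,0,255),1); cv2.putText(c,str(u),((u-u0)*k,16),0,.35,(0,0,255))
    for v in range(v0,v0+h):
        if v%grid==0: cv2.line(c,(0,(v-v0)*k),(6,(v-v0)*k),(0,0,255),1); cv2.putText(c,str(v),(8,(v-v0)*k+4),0,.35,(0,0,255))
    cv2.imwrite(f"pics/{name}.png",c)
E
python3 - <<'E'
from h import *
d=img("top"); crop(d,145,160,190,90,4,"t1"); crop(d,335,215,40,70,8,"t2",5)
s=img("scene"); crop(s,145,110,190,150,4,"s1"); crop(s,320,130,80,45,8,"s2",5)
E
```

```text
(no output)
```

View pics/t1.png

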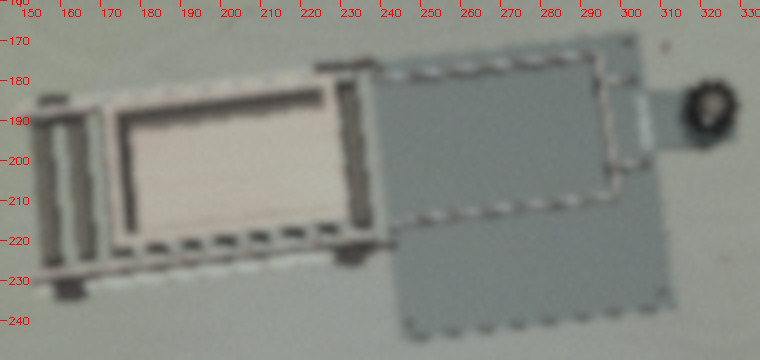

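View pics/t2.png

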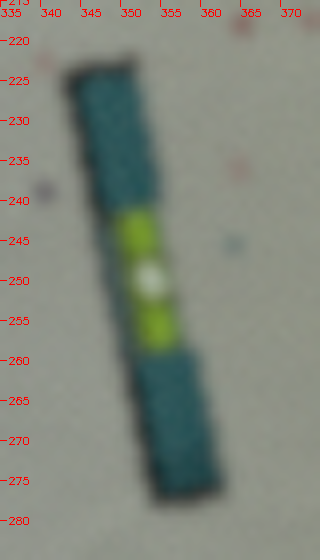

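View pics/s1.png

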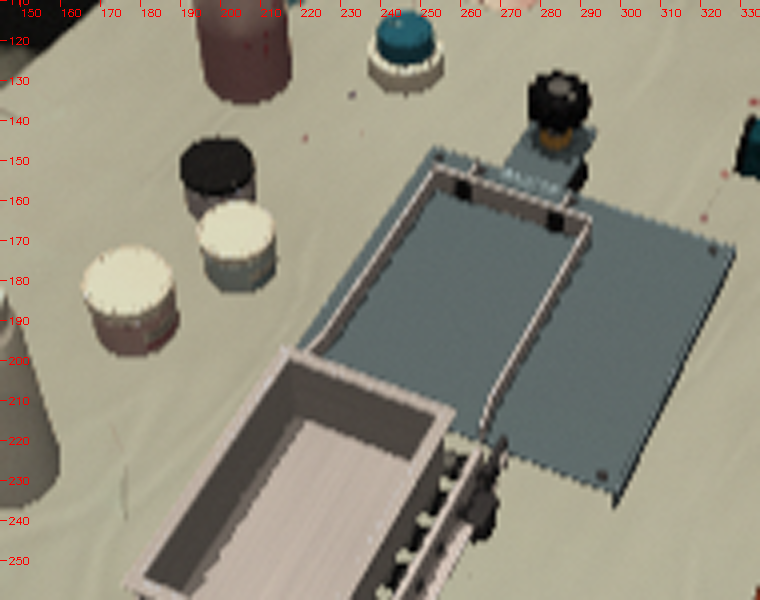

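View pics/s2.png

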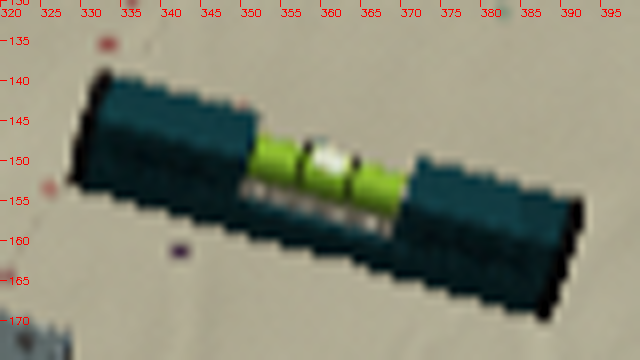

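```bash
cat >> h.py <<'E'
def tri(d1,p1,d2,p2):
    A=[];b=[]
    for d,p in((d1,p1),(d2,p2)):
        c=-d["R"].T@d["t"]; r=d["R"].T@np.array([(p[0]-d["cx"])/d["fx"],(p[1]-d["cy"])/d["fy"],1]); r/=np.linalg.norm(r)
        P=np.eye(3)-np.outer(r,r);A.append(P);b.append(P@c)
    return np.linalg.lstsq(np.vstack(A),np.hstack(b),rcond=None)[0]
E
python3 - <<'E'
from h import *
np.set_printoptions(precision=1,suppress=True)
t=img("top");s=img("scene")
P=[("chUL",(152.5,188.3),None,54),("chLL",(155,228.8),None,54),("chUR",(238.7,177.5),None,54),("chLR",(243.8,220),None,54),
("stopU",(295,173.7),(254.3,152.5),62),("stopL",(299.2,209.2),(292.5,164.3),62),("knob",(322.5,187.5),(285,132),85),
("dcUf",(303.8,168.3),(254.3,147),39),("dcLf",(313.8,235.8),(328.8,172.5),39),("dcLh",(246.3,245),(298.3,233.8),43),
("bUR",(228.8,179.5),(217.5,197),106),("bLR",(232,217),(258.8,213),106),("bUL",(171.3,185.8),(176.8,255.8),106),
("levA",(345,224),None,40),("levB",(358,277),None,40),("levmid",(353.2,250),None,40),
("levS1",None,(345,142.5),40),("levS2",None,(373,152),40),("levend",None,(333,140),40),("levend2",None,(393,155),40)]
for n,a,b,z in P:
    print(n,z, ray(t,*a,z) if a else '', ray(s,*b,z) if b else '', tri(t,a,s,b) if a and b else '')
E
```

```text
chUL 54 [614.4 306.8  54. ]  
chLL 54 [483.2 295.6  54. ]  
chUR 54 [645.3  27.3  54. ]  
chLR 54 [506.5  12.   54. ]  
stopU 62 [ 653.3 -155.8   62. ] [ 650.2 -147.5   62. ] [ 655.6 -156.6   51. ]
stopL 62 [ 537.4 -165.9   62. ] [ 538.9 -163.7   62. ] [ 538.6 -165.8   59.9]
knob 85 [ 602.7 -240.    85. ] [ 606.5 -242.3   85. ] [ 603.4 -239.1   88.7]
dcUf 39 [ 675.5 -187.1   39. ] [ 673.2 -185.2   39. ] [ 675.5 -187.7   35.9]
dcLf 39 [ 453.  -212.3   39. ] [ 448.2 -208.2   39. ] [ 451.6 -213.5   32.4]
dcLh 43 [427.2   5.2  43. ] [427.2  14.   43. ] [428.8   6.1  30.6]
bUR 106 [629.6  55.5 106. ] [626.5  61.  106. ] [630.9  56.1  97.7]
bLR 106 [511.6  46.1 106. ] [517.8  49.8 106. ] [515.1  47.5 103.9]
bUL 106 [612.5 235.2 106. ] [610.1 238.  106. ] [613.1 236.1 100.5]
levA 40 [ 489.2 -314.5   40. ]  
levB 40 [ 320.5 -347.9   40. ]  
levmid 40 [ 405.6 -336.9   40. ]  
levS1 40  [ 456.6 -338.4   40. ] 
levS2 40  [ 372.7 -344.7   40. ] 
levend 40  [ 490.8 -329.6   40. ] 
levend2 40  [ 319.8 -363.2   40. ]
```

```bash
cat > fit.py <<'E'
from h import *
from scipy.optimize import least_squares
np.set_printoptions(precision=2,suppress=True)
t=img("top");s=img("scene")
# (cam,(u,v),local x or None, local y or None, z)
tl=0.018
zd=lambda y:43-tl*(60-y)
O=[(t,(152.5,188.3),66,None,54),(t,(155,228.8),-66,None,54),(t,(238.7,177.5),66,None,54),(t,(243.8,220),-66,None,54),
(t,(295,173.7),58,-130,60),(t,(299.2,209.2),-58,-130,60),(s,(254.3,152.5),58,-130,60),(s,(292.5,164.3),-58,-130,60),
(t,(303.8,168.3),None,-171,zd(-171)),(t,(313.8,235.8),None,-171,zd(-171)),(s,(254.3,147),None,-171,zd(-171)),(s,(328.8,172.5),None,-171,zd(-171)),
(t,(246.3,245),None,55,43),(s,(298.3,233.8),None,55,43)]
def f(p):
    r=[]
    c,n=np.cos(p[2]),np.sin(p[2])
    for d,uv,x,y,z in O:
        w=ray(d,*uv,z)[:2]-p[:2]; l=(c*w[0]+n*w[1],-n*w[0]+c*w[1])
        if x is not None:r.append(l[0]-x)
        if y is not None:r.append(l[1]-y)
    return r
if __name__=="__main__":
    q=least_squares(f,[580,-30,.1],loss="soft_l1",f_scale=2,x_scale=[1,1,.01]);print(q.x[:2],round(q.x[2],4));print(np.array(f(q.x)))
    X0,Y0,a=q.x
    def W(x,y,z): return (X0+np.cos(a)*x-np.sin(a)*y,Y0+np.sin(a)*x+np.cos(a)*y,z)
    L=[]
    for sx in(-1,1):
        L+=[((66*sx,74,54),(66*sx,326,54)),((58*sx,55,zd(55)+18),(58*sx,-130,zd(-130)+18))]
    L+=[((-58,-130,zd(-130)+22),(58,-130,zd(-130)+22)),((-150,55,43),(-150,-171,zd(-171))),((-150,-171,zd(-171)),(60,-171,zd(-171)))]
    for d,n,(u0,v0,w,h) in((t,"ot",(145,160,190,90)),(s,"os",(145,110,190,150))):
        c=cv2.resize(d["img"][v0:v0+h,u0:u0+w,::-1],None,fx=4,fy=4,interpolation=cv2.INTER_CUBIC)
        for A,B in L:
            P=[tuple(((proj(d,W(*k))-(u0,v0)+.5)*4).astype(int).tolist()) for k in(A,B)]
            cv2.line(c,*P,(0,0,255),1)
        cv2.imwrite(f"pics/{n}.png",c)
E
python3 fit.py
```

```text
[582.08 -27.  ] 0.1023
[ 0.19  0.53  2.46 -5.23  0.09 -5.56 -0.47 -3.82 -1.69  1.45  1.66 -3.33
  2.15 -0.19  4.15  4.27 -7.11  1.56]
```

View pics/ot.png

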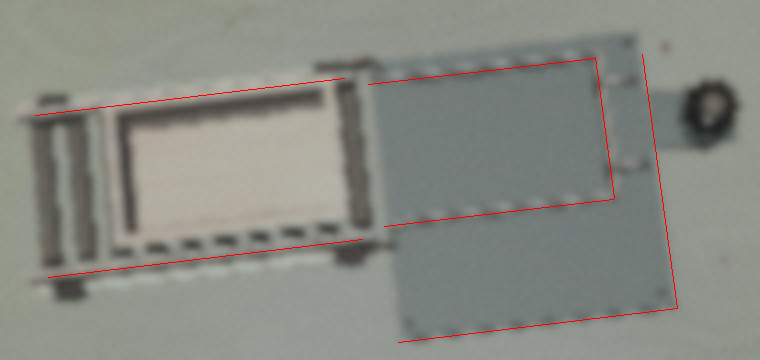

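View pics/os.png

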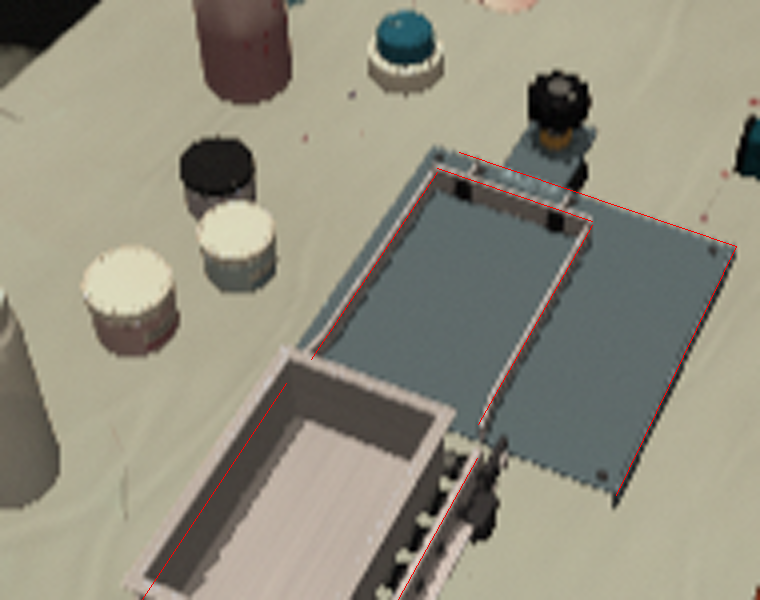

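```bash
cat >> h.py <<'E'
X0,Y0,A=582.,-27.,0.105
def st(x,y): return np.array([X0+np.cos(A)*x-np.sin(A)*y,Y0+np.sin(A)*x+np.cos(A)*y])
def loc(p): w=np.array(p[:2])-(X0,Y0); return np.array([np.cos(A)*w[0]+np.sin(A)*w[1],-np.sin(A)*w[0]+np.cos(A)*w[1]])
def go(pts):
    """pts: list of (x,y,z,yaw)"""
    s=ctrl.read_state(); R=Ro.from_euler("xyz",s["tool_rot"]); p=s["eef_pos"]
    for x,y,z,yaw in pts:
        sh=R.inv().apply(np.array([x,y,z])-p)/10
        tr=np.degrees((R.inv()*Ro.from_euler("xyz",[-np.pi/2,0,yaw])).as_rotvec())
        print("shift",np.round(sh,2),"turn",np.round(tr,1))
def stat():
    s=ctrl.read_state(); print(round(s["clock"],2),np.round(s["eef_pos"],1),np.round(s["tool_rot"],3),"loc",np.round(loc(s["eef_pos"]),1),"F",np.round(s["force"],1),"w",round(s["width"],1),"q",np.round(s["qpos"],2))
E
python3 - <<'E'
from h import *
a=st(0,300); print(a)
go([(480,-250,220,-2.1),(*a,200,-1.466),(*a,75,-1.466)])
E
```

```text
[550.55784935 271.34776882]
shift [-34.65   1.13 -23.42] turn [  0. -37.  -0.]
shift [-61.25   3.14 -68.81] turn [  0.  -73.3  -0. ]
shift [-61.25  15.64 -68.8 ] turn [  0.  -73.3  -0. ]
```

```bash
python3 -m inch '[0,-34.7,1,-23.4,0,-37,0, 0,-34.7,1,-23.4,0,-37,0, 0,-34.7,1,-23.4,0,-37,0, 0,-34.7,1,-23.4,0,-37,0, 0,-34.7,1,-23.4,0,-37,0, 0,-34.7,1,-23.4,0,-37,0, 0,-34.7,1,-23.4,0,-37,0, 0,-34.7,1,-23.4,0,-37,0, 0,-34.7,1,-23.4,0,-37,0, 0,-61.2,3,-68.8,0,-73.3,0, 0,-61.2,3,-68.8,0,-73.3,0, 0,-61.2,3,-68.8,0,-73.3,0]'
python3 - <<'E'
from h import *
stat()
a=st(0,300); go([(*a,200,-1.466),(*a,75,-1.466)])
E
```

```text
clock: 1.6
eef_pos: [500.7, -99.8, 215.8]
tool_rot: [-1.57, -0.0, -1.645]
force: [1.3, 1.2, -0.5]
width: 0.1
1.6 [500.7 -99.8 215.8] [-1.57  -0.    -1.645] loc [-88.5 -63.9] F [ 1.3  1.2 -0.5] w 0.1 q [ 0.35  0.46 -0.29  1.91  0.18  0.79 -0.12]
shift [-37.38   1.57   2.24] turn [ -0.  -10.2   0. ]
shift [-37.38  14.07   2.23] turn [ -0.  -10.2   0. ]
```

```bash
python3 -m inch '[0,-37.4,1.5,2.2,0,-10.2,0, 0,-37.4,1.5,2.2,0,-10.2,0, 0,-37.4,1.5,2.2,0,-10.2,0, 0,-37.4,1.5,2.2,0,-10.2,0, 0,-37.4,1.5,2.2,0,-10.2,0, 0,-37.4,1.5,2.2,0,-10.2,0, 0,-37.4,1.5,2.2,0,-10.2,0, 0,-37.4,1.5,2.2,0,-10.2,0, 0,-37.4,1.5,2.2,0,-10.2,0]'
python3 - <<'E'
from h import *
stat()
a=st(0,302); go([(*a,75,-1.466)])
d=img("scene"); crop(d,130,150,180,150,4,"s3")
E
```

```text
clock: 2.5
eef_pos: [551.0, 275.7, 200.5]
tool_rot: [-1.57, 0.004, -1.465]
force: [-0.3, -0.8, -0.5]
width: -0.1
2.5 [551.  275.7 200.5] [-1.57   0.004 -1.465] loc [  0.9 304.3] F [-0.3 -0.8 -0.5] w -0.1 q [-0.31  0.63 -0.32  1.65  0.24  0.9  -0.62]
shift [ 0.28 12.55 -0.09] turn [-0.   0.1 -0.2]
```

View pics/s3.png

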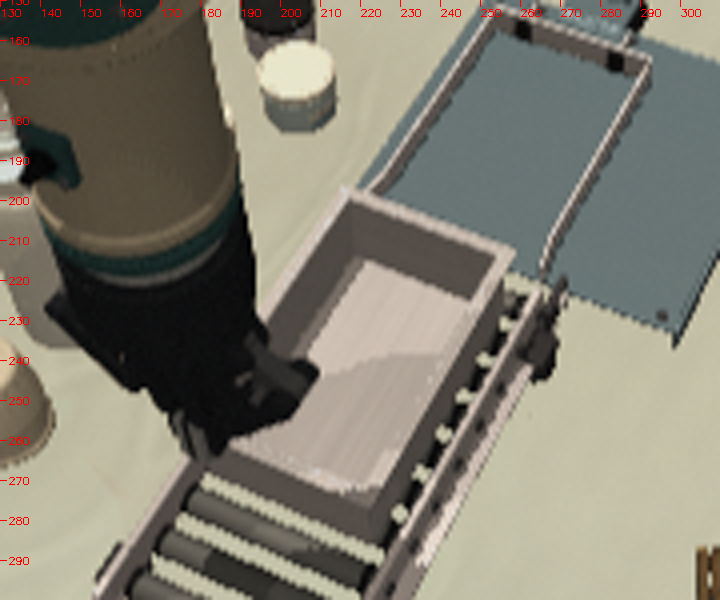

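```bash
python3 -m inch '[0,0.2,6,0,0,0,0, 0,0.2,11,0,0,0,0, 0,0.2,12.5,0,0,0,0, 0,0.2,12.5,0,0,0,0, 0,2,12.5,0,0,0,0, 0,4,12.5,0,0,0,0, 0,6,12.5,0,0,0,0, 0,8,12.5,0,0,0,0, 0,10,12.5,0,0,0,0, 0,11.5,12.5,0,0,0,0, 0,13,12.5,0,0,0,0, 0,14,12.5,0,0,0,0]'
python3 - <<'E'
from h import *
stat(); go([(*st(0,75),75,-1.466)])
d=img("scene"); crop(d,130,120,180,150,4,"s4")
E
```

```text
clock: 3.75
eef_pos: [566.6, 128.3, 76.7]
tool_rot: [-1.569, -0.001, -1.474]
force: [-0.4, -0.6, 1.0]
width: -0.5
3.75 [566.6 128.3  76.7] [-1.569e+00 -1.000e-03 -1.474e+00] loc [  0.9 156. ] F [-0.4 -0.6  1. ] w -0.5 q [-0.09  0.75 -0.28  1.84  0.34  0.6  -0.49]
shift [ 8.1   0.17 -0.03] turn [-0.1 -0.4  0. ]
```

View pics/s4.png

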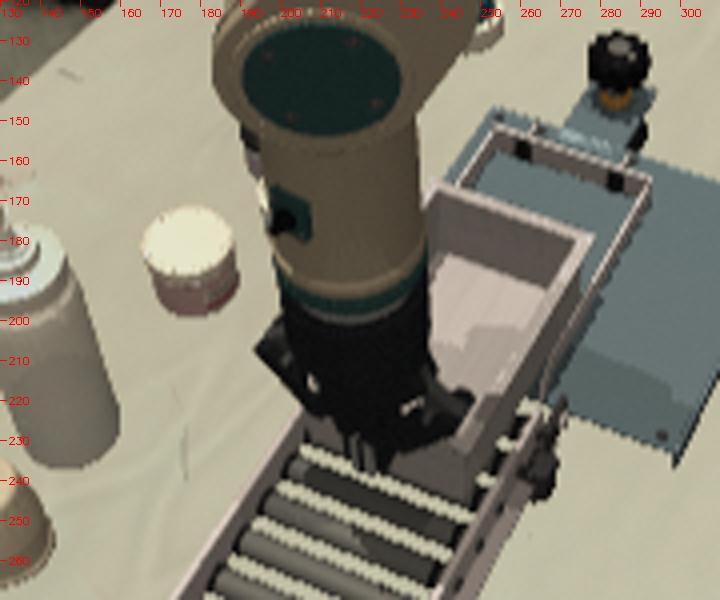

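```bash
python3 -m inch '[0,1,0,0,0,0,0, 0,2.2,0,0,0,0,0, 0,3.4,0,0,0,0,0, 0,4.6,0,0,0,0,0, 0,5.8,0,0,0,0,0, 0,6.8,0,0,0,0,0, 0,7.6,0,0,0,0,0, 0,8.2,0,0,0,0,0, 0,8.6,0,0,0,0,0, 0,8.8,0,0,0,0,0]'
python3 - <<'E'
from h import *
stat(); go([(*st(0,57),75,-1.466)])
d=img("scene"); crop(d,170,110,150,130,5,"s5")
E
```

```text
clock: 4.8
eef_pos: [574.4, 42.5, 75.6]
tool_rot: [-1.571, 0.0, -1.472]
force: [-0.6, 2.4, -1.0]
width: -0.0
4.8 [574.4  42.5  75.6] [-1.571  0.    -1.472] loc [-0.3 69.9] F [-0.6  2.4 -1. ] w -0.0 q [ 0.07  0.75 -0.3   1.85  0.36  0.6  -0.36]
shift [1.29 0.06 0.04] turn [ 0.  -0.3 -0. ]
```

View pics/s5.png

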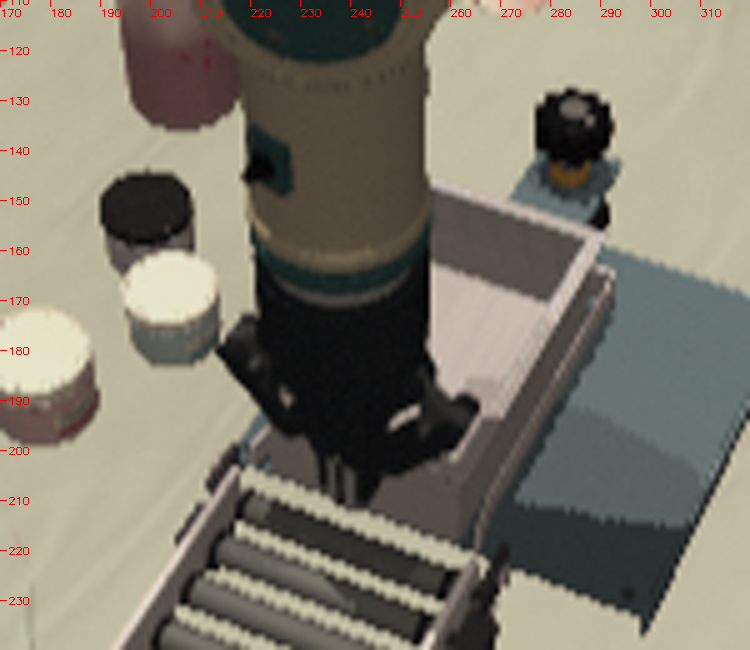

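```bash
python3 -m inch '[0,0.3,0,0,0,0,0, 0,0.5,0,0,0,0,0, 0,0.7,0,0,0,0,0, 0,0.9,0,0,0,0,0, 0,1.1,0,0,0,0,0]'; python3 -m inch '[0,0.2,0,0,0,0,0, 0,0.3,0,0,0,0,0]'; python3 -c "
from h import *
stat()"
```

```text
clock: 5.35
eef_pos: [575.5, 31.7, 75.6]
tool_rot: [-1.571, 0.0, -1.472]
force: [-0.0, 2.1, -0.4]
width: 0.2
clock: 5.55
eef_pos: [575.8, 28.4, 75.6]
tool_rot: [-1.571, -0.0, -1.472]
force: [-0.0, 2.6, -1.5]
width: -0.4
5.55 [575.8  28.4  75.6] [-1.571 -0.    -1.472] loc [-0.3 55.8] F [-0.   2.6 -1.5] w -0.4 q [ 0.09  0.75 -0.3   1.85  0.37  0.6  -0.34]
```

```bash
python3 -m inch '[0,0.2,0,0,0,0,0, 0,0.3,0,0,0,0,0]';python3 -m inch '[0,0.2,0,0,0,0,0, 0,0.3,0,0,0,0,0]'; python3 -m inch '[0,0.2,0,0,0,0,0, 0,0.3,0,0,0,0,0]'
```

```text
clock: 5.75
eef_pos: [576.4, 27.4, 75.8]
tool_rot: [-1.57, 0.002, -1.471]
force: [-0.0, 7.0, -0.0]
width: 0.1
clock: 5.95
eef_pos: [576.5, 27.3, 76.0]
tool_rot: [-1.569, 0.005, -1.469]
force: [-1.9, 12.4, 0.5]
width: -0.1
clock: 6.15
eef_pos: [576.6, 27.3, 76.2]
tool_rot: [-1.569, 0.009, -1.467]
force: [-2.3, 15.7, 0.9]
width: -0.0
```

```bash
python3 -m inch '[0,0,0,0,0,0,0, 0,-1.5,0,0,0,0,0, 0,-3.5,-1,0,0,0,0, 0,-3.5,-6,0,0,0,0, 0,-3.5,-11,0,0,0,0, 0,-3.5,-15,0,0,0,0, 0,-3.5,-15,0,0,0,0]'
python3 - <<'E'
from h import *
stat()
s=img("scene");t=img("top")
print(ray(s,361,151,36),ray(t,353.2,250,38))
yaw=0.195-np.pi/2-np.pi/2
c=(406,-336)
go([(*c,160,yaw),(*c,60,yaw),(*c,12,yaw)])
crop(t,145,160,190,90,4,"t3");crop(s,320,130,80,45,8,"s6",5);crop(s,170,110,150,130,5,"s7")
E
```

```text
clock: 6.85
eef_pos: [577.1, 54.6, 231.8]
tool_rot: [-1.559, -0.001, -1.473]
force: [-0.4, -0.0, -0.6]
width: -0.5
6.85 [577.1  54.6 231.8] [-1.559e+00 -1.000e-03 -1.473e+00] loc [ 3.7 81.6] F [-0.4 -0.  -0.6] w -0.5 q [ 0.11  0.54 -0.39  1.72  0.25  0.91 -0.29]
[ 404.36593413 -334.5154379    36.        ] [ 405.59481402 -337.27045996   38.        ]
shift [ 37.13   6.68 -20.51] turn [-0.2 84.4 -0. ]
shift [ 37.12  16.68 -20.53] turn [-0.2 84.4 -0. ]
shift [ 37.11  21.48 -20.54] turn [-0.2 84.4 -0. ]
```

View pics/s7.png

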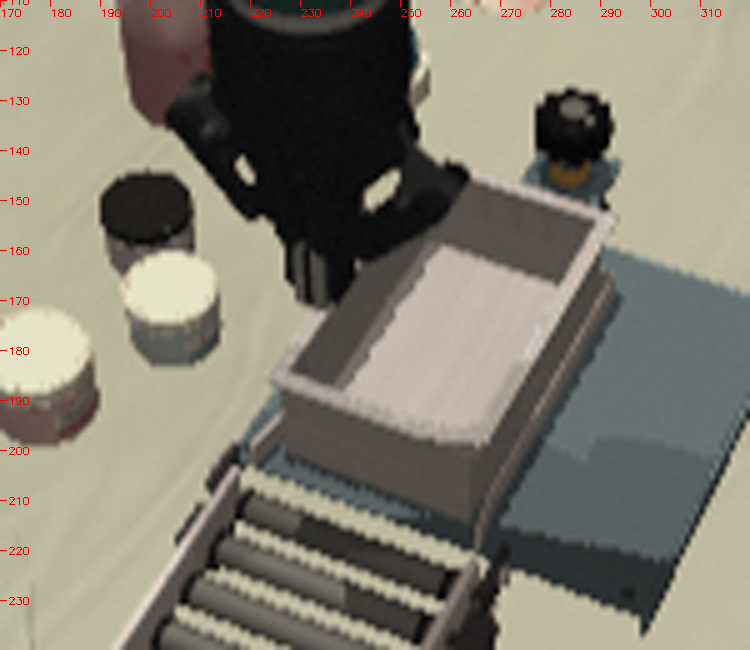

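```bash
python3 -m inch '[0.7,37.1,6.7,-20.5,0,84.4,0, 0.7,37.1,6.7,-20.5,0,84.4,0, 0.7,37.1,6.7,-20.5,0,84.4,0, 0.7,37.1,6.7,-20.5,0,84.4,0, 0.7,37.1,6.7,-20.5,0,84.4,0, 0.7,37.1,6.7,-20.5,0,84.4,0, 0.7,37.1,6.7,-20.5,0,84.4,0, 0.7,37.1,6.7,-20.5,0,84.4,0, 0.7,37.1,6.7,-20.5,0,84.4,0, 0.7,37.1,6.7,-20.5,0,84.4,0, 0.7,37.1,6.7,-20.5,0,84.4,0, 0.7,37.1,6.7,-20.5,0,84.4,0]'
python3 - <<'E'
from h import *
yaw=0.195-np.pi
stat()
c=(405,-336); go([(*c,60,yaw),(*c,10,yaw)])
s=img("scene");t=img("top")
crop(s,290,90,130,100,6,"s8")
E
```

```text
clock: 8.15
eef_pos: [405.3, -333.8, 157.6]
tool_rot: [-1.573, -0.002, -2.941]
force: [0.2, 0.2, 0.0]
width: 59.6
8.15 [ 405.3 -333.8  157.6] [-1.573e+00 -2.000e-03 -2.941e+00] loc [-207.9 -286.6] F [0.2 0.2 0. ] w 59.6 q [ 0.62  0.55  0.03  1.94 -0.02  0.65 -0.71]
shift [0.06 9.76 0.23] turn [0.1 0.3 0.1]
shift [ 0.05 14.76  0.24] turn [0.1 0.3 0.1]
```

View pics/s8.png

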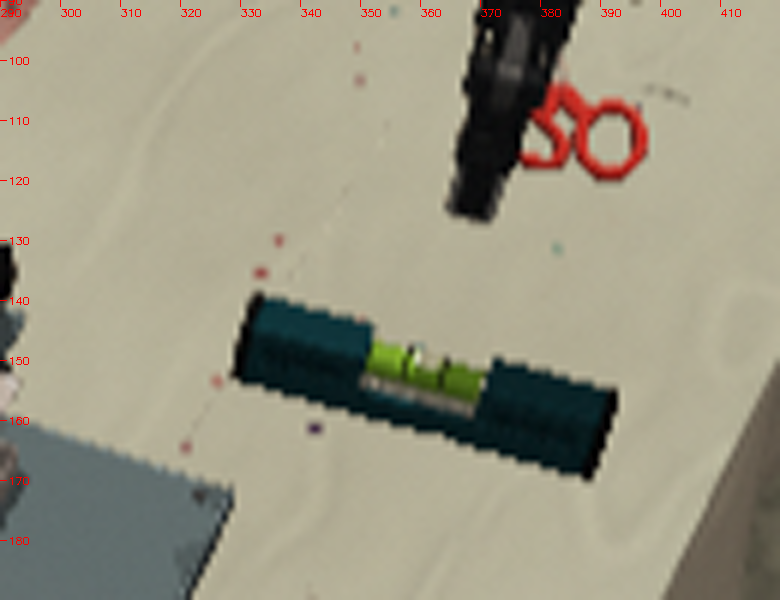

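```bash
python3 -m inch '[0.7,0,5,0.2,0,0.3,0, 0.7,0,9.7,0.2,0,0.3,0, 0.7,0,12.5,0.2,0,0.3,0, 0.7,0,14.5,0.2,0,0.3,0, 0.7,0,14.7,0.2,0,0.3,0, 0,0,14.7,0.2,0,0.3,0, 0,0,14.7,0.2,0,0.3,0, 0,0,14.7,0.2,0,0.3,0, 0,0,14.7,0.2,0,0.3,0, 0,0,14.7,0.2,0,0.3,0]'; python3 -c "
from h import *
stat()"
```

```text
clock: 9.25
eef_pos: [407.3, -337.5, 13.3]
tool_rot: [-1.568, 0.002, -2.95]
force: [0.0, 0.7, 7.2]
width: 23.8
9.25 [ 407.3 -337.5   13.3] [-1.568e+00  2.000e-03 -2.950e+00] loc [-206.3 -290.4] F [0.  0.7 7.2] w 23.8 q [ 0.63  0.8   0.01  2.01 -0.03  0.33 -0.71]
```

```bash
python3 -m inch '[0,0,-2,0,0,0,0, 0,0,-5,0,0,0,0, 0,0,-9,0,0,0,0, 0,0,-11,0,0,0,0, 0,0,-11,0,0,0,0]'
python3 - <<'E'
from h import *
stat()
s=img("scene");t=img("top")
crop(s,290,70,130,100,6,"s9")
E
```

```text
clock: 9.75
eef_pos: [407.9, -338.1, 124.8]
tool_rot: [-1.566, 0.005, -2.95]
force: [0.4, -0.8, -3.3]
width: 23.3
9.75 [ 407.9 -338.1  124.8] [-1.566  0.005 -2.95 ] loc [-205.7 -291.1] F [ 0.4 -0.8 -3.3] w 23.3 q [ 0.62  0.61  0.03  1.96 -0.03  0.57 -0.71]
```

View pics/s9.png

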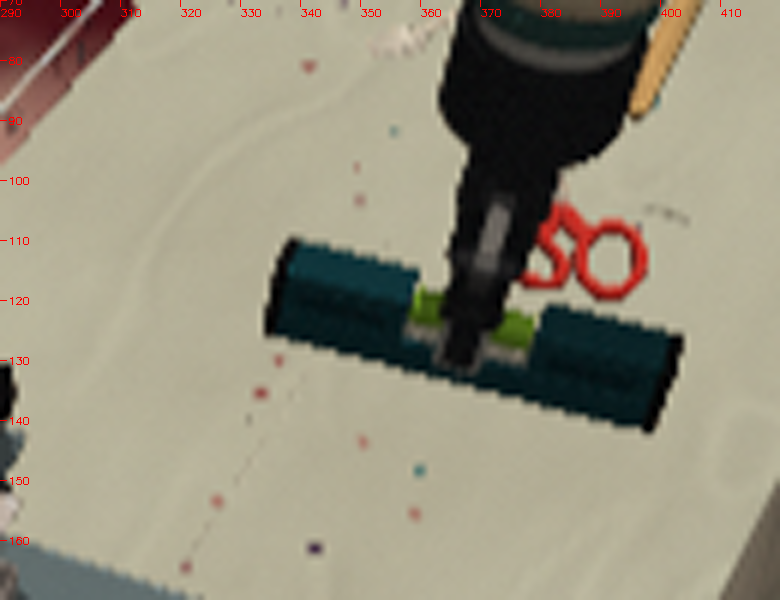

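Run:
```python
from h import *
c=st(-108,-58);print(c); go([(*c,140,-1.466),(*c,75,-1.466),(*c,56,-1.466)])
```

```text
[480.67361902 -95.99974287]
shift [-11.91  -1.83 -22.18] turn [ -0. -85.  -0.]
shift [-11.91   4.67 -22.18] turn [ -0. -85.  -0.]
shift [-11.91   6.57 -22.18] turn [ -0. -85.  -0.]
```

```bash
python3 -m inch '[0,-1,-1.8,-2,0,-8.5,0, 0,-2,-1.8,-4,0,-17,0, 0,-3.4,-1.8,-6.5,0,-25.5,0, 0,-5,-1.8,-9,0,-34,0, 0,-6,-1.8,-12,0,-42.5,0, 0,-8,-1.8,-15,0,-51,0, 0,-9.5,-1.8,-18,0,-59.5,0, 0,-10.7,-1.8,-20,0,-68,0, 0,-11.9,-1.8,-22.2,0,-76.5,0, 0,-11.9,-1.8,-22.2,0,-85,0, 0,-11.9,-1.8,-22.2,0,-85,0]'
python3 - <<'E'
from h import *
stat()
c=st(-108,-58); go([(*c,75,-1.466),(*c,57,-1.466)])
s=img("scene");t=img("top")
crop(s,230,90,130,100,6,"s10");crop(t,230,160,100,90,6,"t10")
E
```

```text
clock: 10.95
eef_pos: [479.7, -95.1, 138.0]
tool_rot: [-1.574, 0.002, -1.464]
force: [-0.1, -0.3, -2.3]
width: 23.4
10.95 [479.7 -95.1 138. ] [-1.574  0.002 -1.464] loc [-108.9  -57. ] F [-0.1 -0.3 -2.3] w 23.4 q [ 0.39  0.57 -0.36  2.04  0.34  0.6  -0.1 ]
shift [0.12 6.3  0.11] turn [ 0.2  0.1 -0.1]
shift [0.12 8.1  0.11] turn [ 0.2  0.1 -0.1]
```

View pics/s10.png

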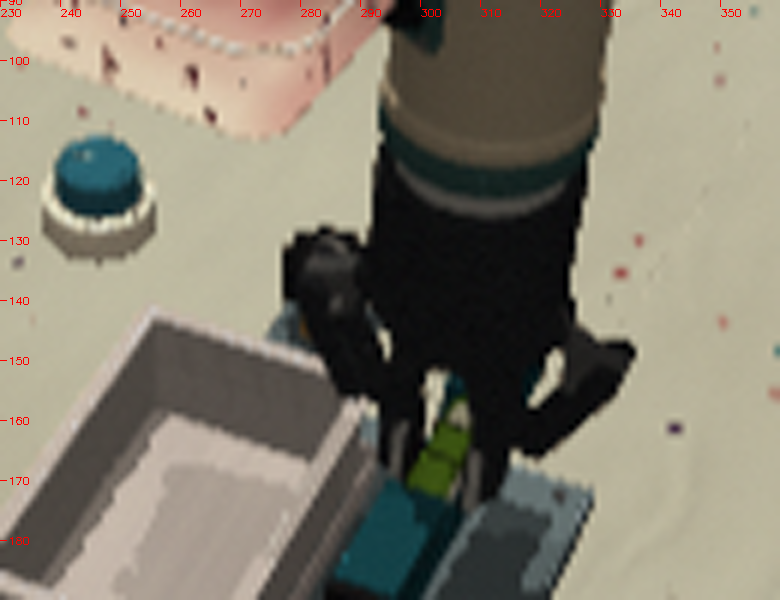

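View pics/t10.png

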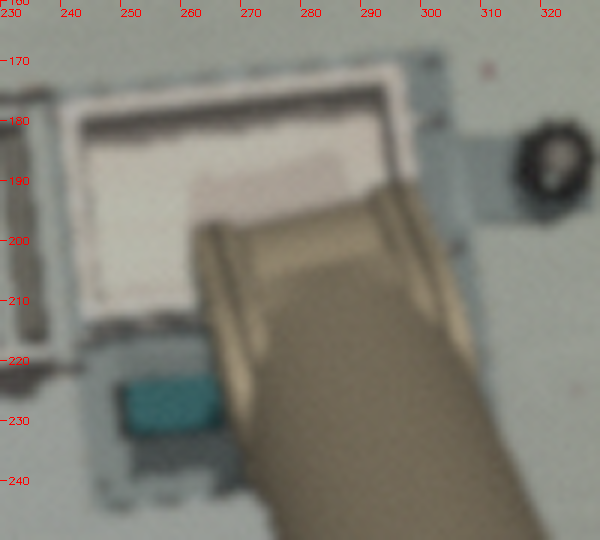

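Run:
```python
from h import *
s=img("scene")
p=np.array([479.7,-95.1,138.]); ex=np.array([np.cos(A),np.sin(A),0])
n=np.array([-np.sin(A),np.cos(A),0])
for lbl,pts in(("R",[(488,505),(510,465),(530,460),(575,435),(610,400),(635,365),(632,345),(575,330)]),("L",[(385,450),(360,400),(330,380),(300,330),(285,285),(285,245),(320,225)])):
  for x,y in pts:
    u=230+x/6-.5;v=90+y/6-.5
    for off in(-11,11):
        r=s["R"].T@np.array([(u-s["cx"])/s["fx"],(v-s["cy"])/s["fy"],1]);c=-s["R"].T@s["t"]
        k=((p+off*n-c)@n)/(r@n); q=c+r*k-p
        print(lbl,x,y,off,"dx",round(q@ex),"dz",round(q[2]),end=" | ")
    print()
```

```text
R 488 505 -11 dx -18 dz -15 | R 488 505 11 dx -23 dz 11 | 
R 510 465 -11 dx -24 dz 13 | R 510 465 11 dx -29 dz 37 | 
R 530 460 -11 dx -32 dz 20 | R 530 460 11 dx -36 dz 44 | 
R 575 435 -11 dx -47 dz 42 | R 575 435 11 dx -52 dz 65 | 
R 610 400 -11 dx -58 dz 66 | R 610 400 11 dx -62 dz 89 | 
R 635 365 -11 dx -64 dz 88 | R 635 365 11 dx -68 dz 110 | 
R 632 345 -11 dx -62 dz 97 | R 632 345 11 dx -66 dz 119 | 
R 575 330 -11 dx -40 dz 96 | R 575 330 11 dx -44 dz 118 | 
L 385 450 -11 dx 29 dz -3 | L 385 450 11 dx 22 dz 22 | 
L 360 400 -11 dx 42 dz 21 | L 360 400 11 dx 34 dz 45 | 
L 330 380 -11 dx 55 dz 27 | L 330 380 11 dx 47 dz 51 | 
L 300 330 -11 dx 69 dz 49 | L 300 330 11 dx 61 dz 72 | 
L 285 285 -11 dx 77 dz 71 | L 285 285 11 dx 69 dz 93 | 
L 285 245 -11 dx 78 dz 92 | L 285 245 11 dx 70 dz 113 | 
L 320 225 -11 dx 64 dz 107 | L 320 225 11 dx 56 dz 129 |
```

```bash
python3 - <<'E'
from h import *
c=st(-122,-58); go([(*c,75,-1.466),(*c,58,-1.466)])
E
python3 -m inch '[0,0.1,0,-1.2,0,0,0, 0,0.1,4,-1.2,0,0,0, 0,0.1,6.5,-1.2,0,0,0, 0,0.1,7.6,-1.2,0,0,0, 0,0.1,8,-1.2,0,0,0]'
python3 - <<'E'
from h import *
stat()
s=img("scene")
crop(s,230,110,130,100,6,"s11")
E
```

```text
shift [-0.07  6.37 -1.29] turn [ 0.1 -0.3 -0. ]
shift [-0.07  8.07 -1.29] turn [ 0.1 -0.3 -0. ]
clock: 11.6
eef_pos: [467.8, -98.7, 58.8]
tool_rot: [-1.573, 0.0, -1.468]
force: [-0.4, -0.1, -2.8]
width: 23.3
11.6 [467.8 -98.7  58.8] [-1.573  0.    -1.468] loc [-121.1  -59.3] F [-0.4 -0.1 -2.8] w 23.3 q [ 0.32  0.69 -0.25  2.12  0.44  0.38 -0.19]
```

View pics/s11.png

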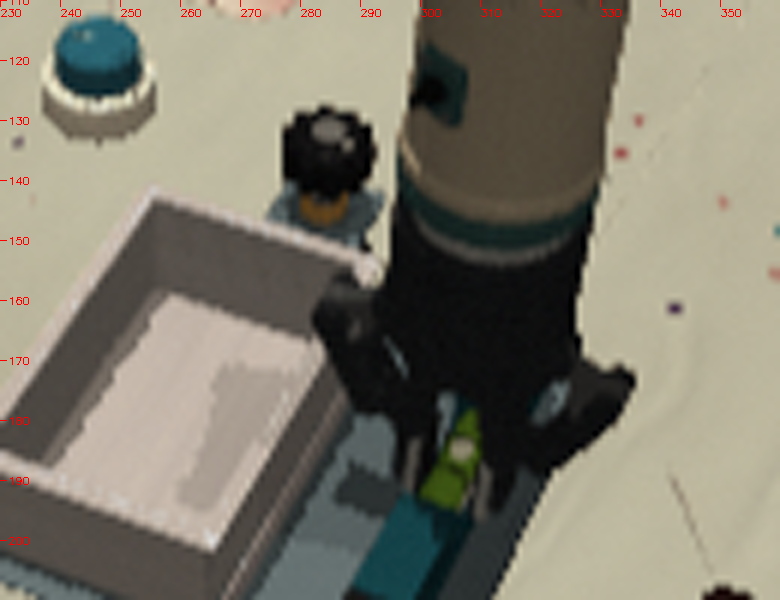

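```bash
python3 -m inch '[0,0,0.15,0,0,0,0, 0,0,0.3,0,0,0,0]';python3 -m inch '[0,0,0.1,0,0,0,0, 0,0,0.1,0,0,0,0]';python3 -m inch '[0,0,0.1,0,0,0,0, 0,0,0.1,0,0,0,0]'
```

```text
clock: 11.85
eef_pos: [469.9, -98.6, 57.5]
tool_rot: [-1.569, -0.001, -1.467]
force: [-0.0, -0.4, -2.6]
width: 23.7
clock: 12.05
eef_pos: [469.3, -98.5, 56.0]
tool_rot: [-1.57, -0.0, -1.467]
force: [0.4, 1.4, -3.3]
width: 23.4
clock: 12.25
eef_pos: [469.3, -98.5, 54.8]
tool_rot: [-1.57, -0.0, -1.467]
force: [0.5, -0.4, -1.1]
width: 23.3
```

```bash
python3 -m inch '[0,0,0.1,0,0,0,0, 0,0,0.1,0,0,0,0]'; python3 -m inch '[0.48,0,0.0,0,0,0,0, 0.48,0,0,0,0,0,0, 0.48,0,0,0,0,0,0, 0.48,0,0,0,0,0,0]'; python3 -c "
from h import *
s=img('scene');stat()
crop(s,230,110,130,100,6,'s12')"
```

```text
clock: 12.45
eef_pos: [469.3, -98.6, 54.0]
tool_rot: [-1.57, -0.0, -1.467]
force: [0.5, -0.7, 2.8]
width: 23.7
clock: 12.85
eef_pos: [469.1, -98.3, 53.6]
tool_rot: [-1.571, 0.0, -1.467]
force: [0.3, -0.3, -0.4]
width: 40.5
12.9 [469.1 -98.3  53.6] [-1.571  0.    -1.467] loc [-119.8  -59.1] F [ 0.5 -0.  -0. ] w 41.2 q [ 0.31  0.7  -0.24  2.12  0.45  0.37 -0.19]
```

View pics/s12.png

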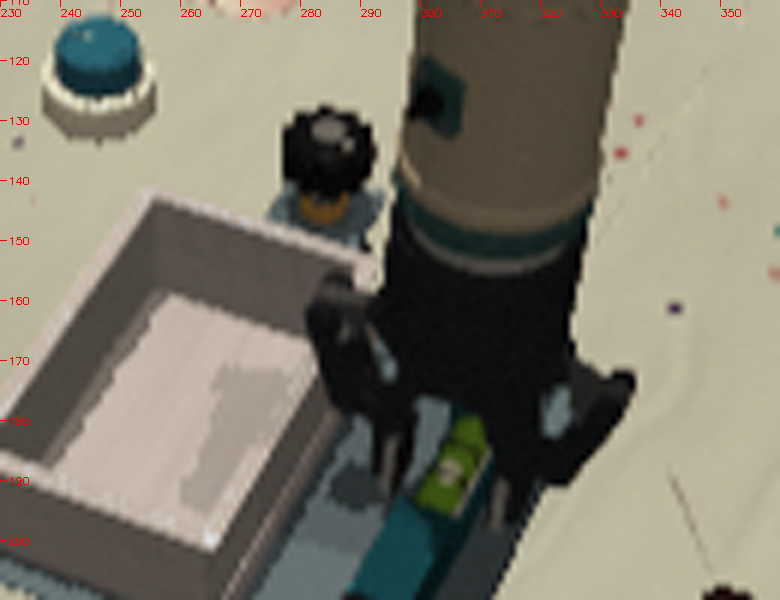

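```bash
python3 -m inch '[0.48,0,-2,0,0,0,0, 0.48,0,-6,0,0,0,0, 0.48,0,-11,0,0,0,0, 0.48,0,-15,0,0,0,0, 0.48,-10,-15,0,0,0,0, 0.48,-14,-15,0,0,0,0, 0.48,-16,-15,0,0,0,0, 0.48,-16,-15,0,0,0,0]'
python3 - <<'E'
from h import *
s=img('scene');t=img('top');stat()
crop(s,230,100,130,100,6,'s13');crop(t,230,165,100,85,7,'t13')
E
```

```text
clock: 13.7
eef_pos: [451.7, 67.1, 204.3]
tool_rot: [-1.569, 0.003, -1.458]
force: [0.5, 0.1, 1.0]
width: 40.8
13.8 [452.1  62.9 203.8] [-1.57   0.    -1.462] loc [-119.8  103. ] F [-0.8  0.1 -0.5] w 41.4 q [ 0.13  0.43 -0.45  2.06  0.28  0.71 -0.39]
```

View pics/s13.png

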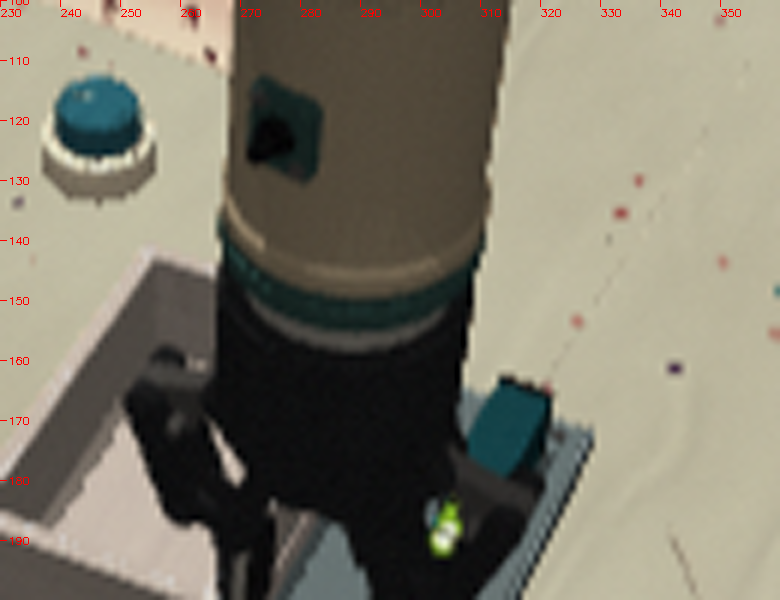

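View pics/t13.png

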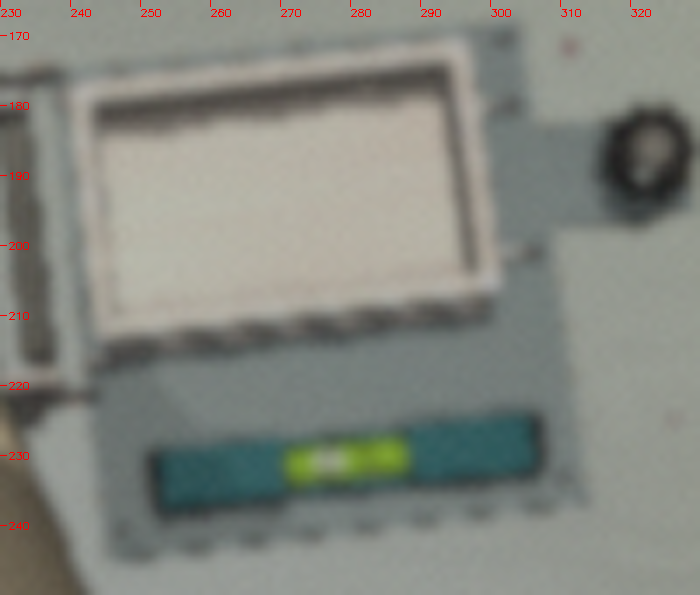

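```bash
cat >> h.py <<'E'
def bubble(name=None):
    """mm along station +y of bubble relative to vial centre, from top image, brightness-weighted"""
    t=img("top"); out=[]
    im=cv2.resize(t["img"],None,fx=4,fy=4,interpolation=cv2.INTER_CUBIC).astype(float)
    r,g,b=im[...,0],im[...,1],im[...,2]
    m=np.zeros(r.shape,bool); m[210*4:250*4,255*4:305*4]=1
    lime=m&(g-b>45); 
    n,l,stt,ce=cv2.connectedComponentsWithStats(cv2.morphologyEx(lime.astype(np.uint8),cv2.MORPH_CLOSE,np.ones((17,17),np.uint8)))
    k=1+np.argmax(stt[1:,4]); ys,xs=np.nonzero(l==k)
    W=np.array([ray(t,x/4-.375,y/4-.375,78) for x,y in zip(xs,ys)]); ly=np.array([loc(w)[1] for w in W]);lx=np.array([loc(w)[0] for w in W])
    c=(np.percentile(ly,1)+np.percentile(ly,99))/2
    bb=b[ys,xs]
    core=abs(lx-np.median(lx))<5
    e=np.arange(c-32,c+32,2); pr=np.array([bb[core&(ly>=a)&(ly<a+2)].mean() if (core&(ly>=a)&(ly<a+2)).any() else np.nan for a in e])
    base=np.nanpercentile(pr,30); w=np.clip(pr-base-0.35*(np.nanmax(pr)-base),0,None); w[:4]=0; w[-4:]=0; w=np.nan_to_num(w)
    print("vial",round(np.percentile(ly,1),1),round(np.percentile(ly,99),1),"x",round(np.median(lx),1),"bubble",round(((e+1)*w).sum()/w.sum()-c,2)); print(np.round(pr))
    if name: crop(t,260,215,40,30,16,name,5)
E
python3 - <<'E'
from h import *
bubble("b0")
t=img("top"); s=img("scene"); print(tri(t,(322.4,187.4),s,(285,131.7)),ray(t,329.6,144,25))
k=(603.5,-239.5); stat()
go([(520,-60,190,-1.1),(*k,170,-0.75),(*k,110,-.75),(*k,55,-.75)])
E
```

```text
vial -86.6 -33.8 x -119.0 bubble 7.78
[ nan  nan  66.  57.  50.  47.  48.  48.  48.  48.  46.  45.  46.  50.
  58.  74.  90. 104. 114. 118. 115. 112. 101.  87.  70.  56.  48.  49.
  56.  66.  nan  nan]
[ 603.38568529 -238.57429259   90.32792039] [ 760.55497678 -278.05547196   25.        ]
13.95 [452.5  58.8 203.4] [-1.572e+00 -1.000e-03 -1.469e+00] loc [-119.8   98.9] F [0.2 0.1 0.3] w 41.0 q [ 0.13  0.43 -0.45  2.06  0.28  0.71 -0.39]
shift [12.5   1.35  5.52] turn [  0.1 -21.2   0.1]
shift [31.21  3.36 12.01] turn [  0.1 -41.2   0. ]
shift [31.2   9.36 12.01] turn [  0.1 -41.2   0. ]
shift [31.19 14.86 12.01] turn [  0.1 -41.2   0. ]
```

View pics/b0.png

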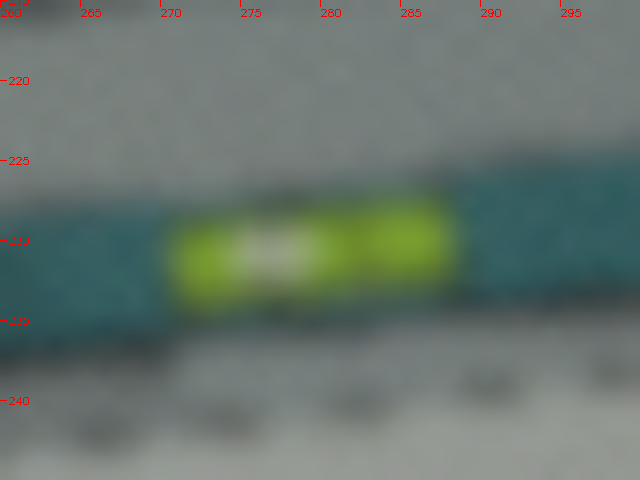

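```bash
python3 -m inch '[1,5,2,2,0,-8,0, 1,9.5,2.5,4,0,-16,0, 1,14,3,5.5,0,-24,0, 1,18.5,3,7.2,0,-32,0, 1,23,3.2,9,0,-40,0, 1,27,3.3,10.5,0,-46,0, 1,30,3.3,11.5,0,-46.9,0, 1,31.2,3.4,12,0,-46.9,0, 1,31.2,3.4,12,0,-46.9,0, 1,31.2,3.4,12,0,-46.9,0]'
python3 - <<'E'
from h import *
stat()
k=(603.5,-239.5); 
go([(*k,110,-.65),(*k,55,-.65)])
s=img("scene"); crop(s,230,80,130,100,6,'s14')
E
```

```text
clock: 14.95
eef_pos: [603.2, -235.7, 169.3]
tool_rot: [-1.57, 0.002, -0.648]
force: [0.7, 0.6, 0.8]
width: 85.2
14.95 [ 603.2 -235.7  169.3] [-1.57   0.002 -0.648] loc [  -0.8 -209.8] F [0.7 0.6 0.8] w 85.2 q [ 0.69  0.76 -0.63  1.57  0.51  0.98  0.82]
shift [ 0.26  5.93 -0.28] turn [-0.   0.1 -0.1]
shift [ 0.27 11.43 -0.29] turn [-0.   0.1 -0.1]
```

View pics/s14.png

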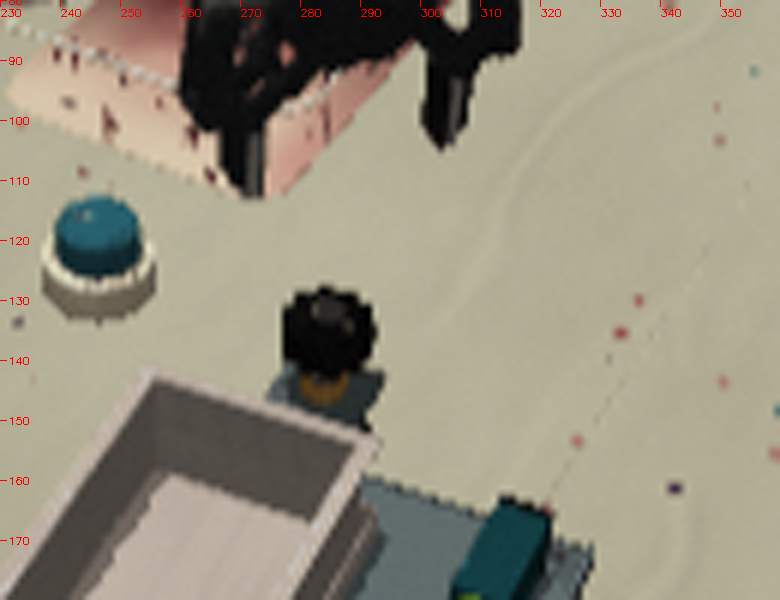

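```bash
python3 -m inch '[1,0.1,4,-0.1,0,0,0, 1,0.1,7.5,-0.1,0,0,0, 1,0.1,10,-0.1,0,0,0, 1,0.1,11.4,-0.1,0,0,0, 1,0.1,11.4,-0.1,0,0,0]'
python3 - <<'E'
from h import *
stat()
k=(603.5,-239.); 
go([(*k,55,-.65)])
s=img("scene"); crop(s,240,80,100,90,7,'s15')
E
```

```text
clock: 15.5
eef_pos: [603.1, -236.6, 54.3]
tool_rot: [-1.572, 0.003, -0.646]
force: [0.2, -0.5, 0.2]
width: 85.3
15.5 [ 603.1 -236.6   54.3] [-1.572  0.003 -0.646] loc [  -1.  -210.7] F [ 0.2 -0.5  0.2] w 85.3 q [ 0.64  0.9  -0.55  1.64  0.62  0.78  0.74]
shift [ 0.18 -0.07 -0.17] turn [ 0.   0.2 -0.2]
```

View pics/s15.png

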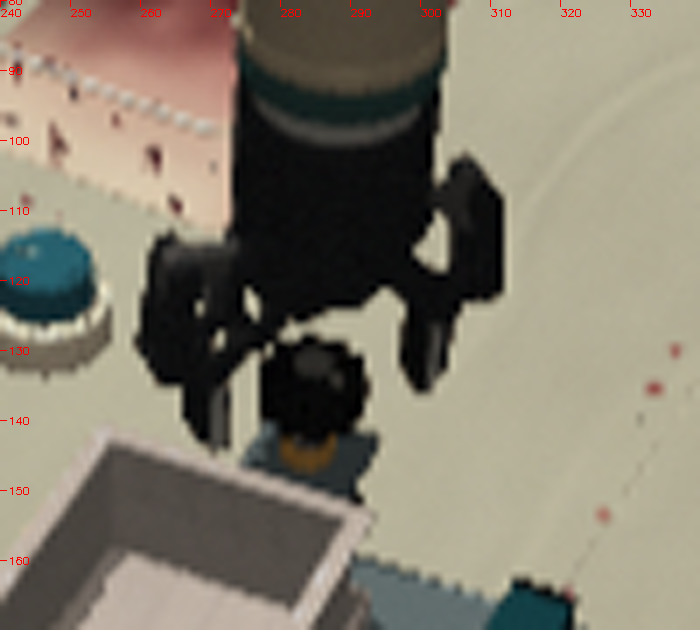

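```bash
python3 -m inch '[1,0.2,0,-0.2,0,0,0, 0,0.2,0,-0.2,0,0,0, 0,0.2,0,-0.2,0,0,0, 0,0.2,0,-0.2,0,0,0, 0,0.2,0,-0.2,0,0,0, 0,0.2,0,-0.2,0,0,0]'; python3 -c "
from h import *
stat();print(ctrl.read_state()['torque'])"
```

```text
clock: 16.15
eef_pos: [606.0, -240.6, 57.0]
tool_rot: [-1.569, -0.002, -0.648]
force: [-0.0, 1.2, 5.4]
width: 43.3
16.15 [ 606.  -240.6   57. ] [-1.569 -0.002 -0.648] loc [   1.5 -214.9] F [-0.   1.2  5.4] w 43.3 q [ 0.65  0.9  -0.55  1.63  0.62  0.79  0.74]
[ 0.46298779 -0.04941994 -0.01578708]
```

```bash
python3 -m inch '[0,0,0,0,0,8,0, 0,0,0,0,0,16,0, 0,0,0,0,0,24,0, 0,0,0,0,0,32,0, 0,0,0,0,0,40,0, 0,0,0,0,0,48,0, 0,0,0,0,0,56,0, 0,0,0,0,0,64,0, 0,0,0,0,0,72,0, 0,0,0,0,0,80,0, 0,0,0,0,0,80,0]'
python3 - <<'E'
from h import *
stat();s=img("scene"); crop(s,240,80,100,90,7,'s16'); bubble("b1")
E
```

```text
clock: 17.25
eef_pos: [607.8, -240.2, 57.0]
tool_rot: [-1.566, 0.003, -2.044]
force: [4.9, 2.1, 4.5]
width: 43.4
17.25 [ 607.8 -240.2   57. ] [-1.566  0.003 -2.044] loc [   3.3 -214.7] F [4.9 2.1 4.5] w 43.4 q [ 0.44  0.85 -0.19  1.64  0.22  0.67 -0.33]
vial -86.2 -33.4 x -118.8 bubble 4.23
[ nan  nan  61.  53.  49.  48.  47.  48.  48.  49.  49.  49.  53.  65.
  83. 103. 123. 132. 135. 122. 107.  89.  73.  62.  54.  50.  49.  52.
  60.  69.  nan  nan]
```

View pics/s16.png

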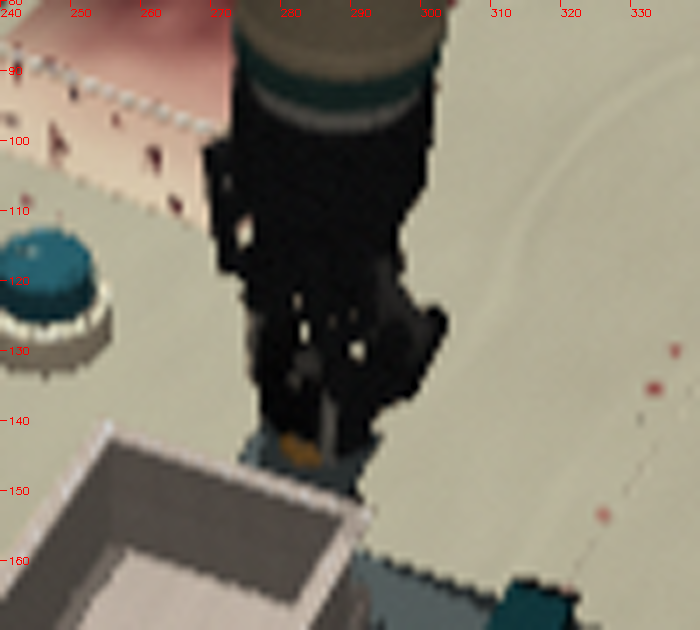

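View pics/b1.png

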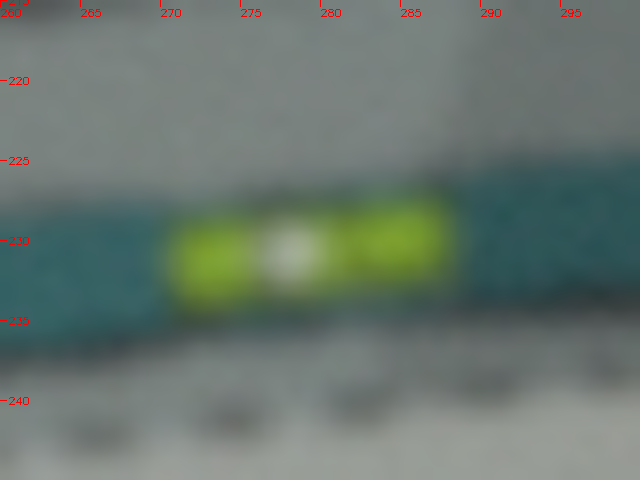

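```bash
python3 -m inch '[0,0,0,0,0,8,0, 0,0,0,0,0,16,0, 0,0,0,0,0,24,0, 0,0,0,0,0,32,0, 0,0,0,0,0,40,0, 0,0,0,0,0,48,0, 0,0,0,0,0,56,0, 0,0,0,0,0,64,0, 0,0,0,0,0,66,0, 0,0,0,0,0,66,0, 0,0,0,0,0,66,0, 0,0,0,0,0,66,0]';  python3 -m inch '[0,0,0,0,0,0,0, 0,0,0,0,0,0,0, 0,0,0,0,0,0,0, 0,0,0,0,0,0,0, 0,0,0,0,0,0,0, 0,0,0,0,0,0,0, 0,0,0,0,0,0,0, 0,0,0,0,0,0,0, 0,0,0,0,0,0,0]'
python3 - <<'E'
from h import *
stat(); bubble("b2"); bubble(); s=img("scene"); crop(s,270,140,70,70,8,"s17")
E
```

```text
clock: 18.55
eef_pos: [608.7, -241.6, 57.1]
tool_rot: [-1.57, 0.008, 3.091]
force: [8.0, 0.1, 2.8]
width: 43.4
clock: 19.45
eef_pos: [608.6, -241.6, 57.0]
tool_rot: [-1.57, 0.008, 3.091]
force: [6.4, 0.9, 3.2]
width: 43.8
19.45 [ 608.6 -241.6   57. ] [-1.57   0.008  3.091] loc [   4.  -216.2] F [6.4 0.9 3.2] w 43.8 q [ 0.27  0.85  0.12  1.64 -0.14  0.66 -1.16]
vial -52.2 -33.0 x -118.5 bubble -6.89
[nan nan nan nan nan nan nan nan nan nan 91. 74. 56. 47. 43. 42. 43. 45.
 48. 54. 64. 67. nan nan nan nan nan nan nan nan nan nan]
vial -52.2 -33.0 x -118.6 bubble -0.11
[nan nan nan nan nan nan nan nan nan nan nan 75. 58. 48. 43. 42. 43. 45.
 49. 54. 63. 66. nan nan nan nan nan nan nan nan nan nan]
```

View pics/s17.png

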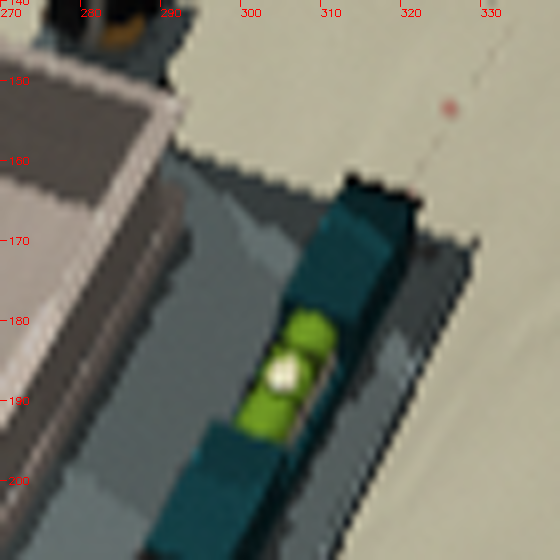

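View pics/b2.png

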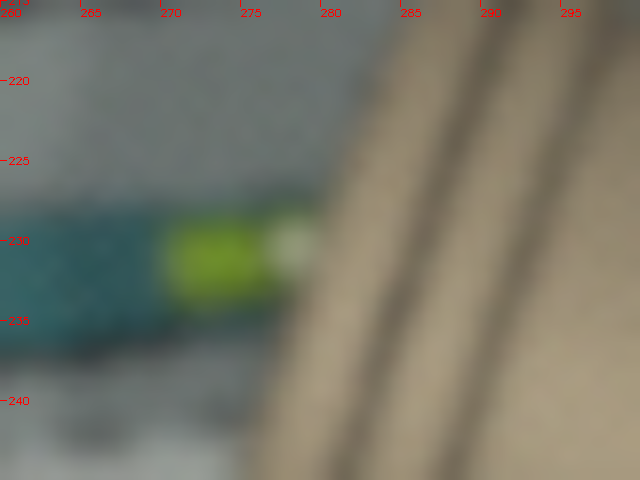

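```bash
python3 -m inch '[1,0,0,0,0,0,0, 1,0,0,0,0,0,0, 1,0,0,0,0,0,0, 1,0,-2,0,0,0,0, 1,0,-6,0,0,0,0, 1,0,-11,0,0,0,0, 1,0,-13,0,0,0,0, 1,0,-13,0,0,0,0]'
python3 - <<'E'
from h import *
stat()
go([(452,60,200,-1.466)])
s=img("scene"); crop(s,230,80,130,100,6,"s18")
E
```

```text
clock: 20.4
eef_pos: [606.3, -242.6, 189.5]
tool_rot: [-1.569, 0.006, 3.087]
force: [-0.0, -0.5, -1.0]
width: 85.3
20.4 [ 606.3 -242.6  189.5] [-1.569  0.006  3.087] loc [   1.6 -216.9] F [-0.  -0.5 -1. ] w 85.3 q [ 0.25  0.68  0.15  1.56 -0.12  0.91 -1.18]
shift [ 17.05  -1.22 -29.37] turn [ -0.4 -99.1  -0.1]
```

View pics/s18.png

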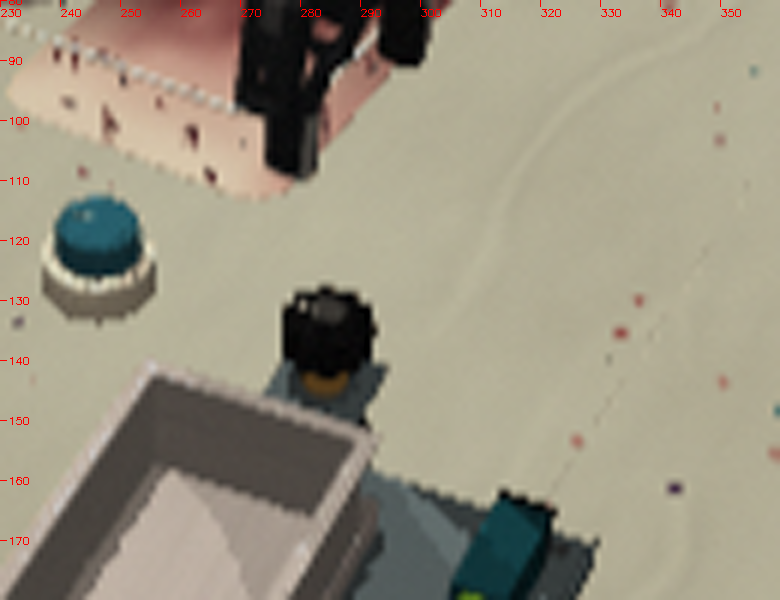

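```bash
python3 -m inch '[0,1.5,-1,-2.5,0,-8.4,0, 0,3,-1.2,-5,0,-16.8,0, 0,4.5,-1.2,-8,0,-25.2,0, 0,6,-1.2,-11,0,-33.6,0, 0,7.5,-1.2,-14,0,-42,0, 0,9.5,-1.2,-17,0,-50,0, 0,11.5,-1.2,-20,0,-58,0, 0,13,-1.2,-23,0,-66.5,0, 0,15,-1.2,-26,0,-75,0, 0,16,-1.2,-28,0,-83,0, 0,17,-1.2,-29.4,0,-91,0, 0,17,-1.2,-29.4,0,-99,0]'
python3 - <<'E'
from h import *
stat()
bubble("b3");bubble(); s=img("scene"); crop(s,270,140,70,70,8,"s19")
E
```

```text
clock: 21.65
eef_pos: [448.1, 63.7, 196.2]
tool_rot: [-1.576, 0.001, -1.457]
force: [0.2, 0.7, -1.1]
width: -0.2
21.65 [448.1  63.7 196.2] [-1.576e+00  1.000e-03 -1.457e+00] loc [-123.7  104.2] F [ 0.2  0.7 -1.1] w -0.2 q [ 0.05  0.42 -0.35  2.08  0.22  0.68 -0.33]
vial -86.3 -32.9 x -119.3 bubble 0.03
[ nan  nan  65.  56.  51.  50.  50.  48.  48.  52.  61.  77.  92.  95.
 104. 111. 116. 112. 102.  87.  72.  56.  49.  49.  50.  50.  52.  56.
  64.  75.  nan  nan]
vial -86.3 -32.9 x -119.3 bubble 0.15
[ nan  nan  65.  55.  49.  48.  49.  48.  48.  51.  61.  77.  91.  98.
 115. 122. 127. 120. 108.  87.  71.  57.  50.  49.  48.  49.  52.  57.
  64.  75.  nan  nan]
```

View pics/b3.png

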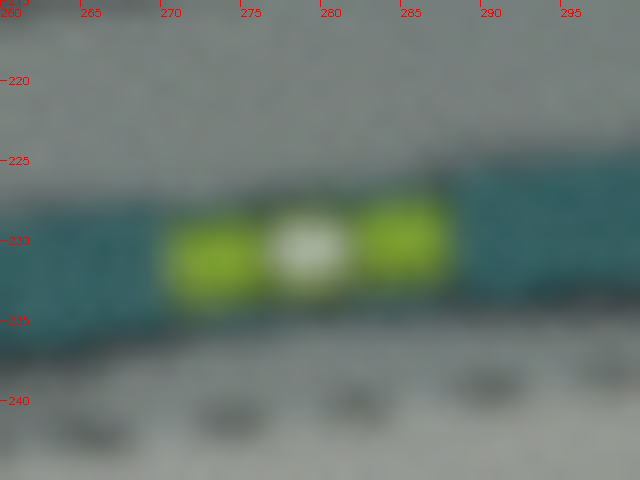

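View pics/s19.png

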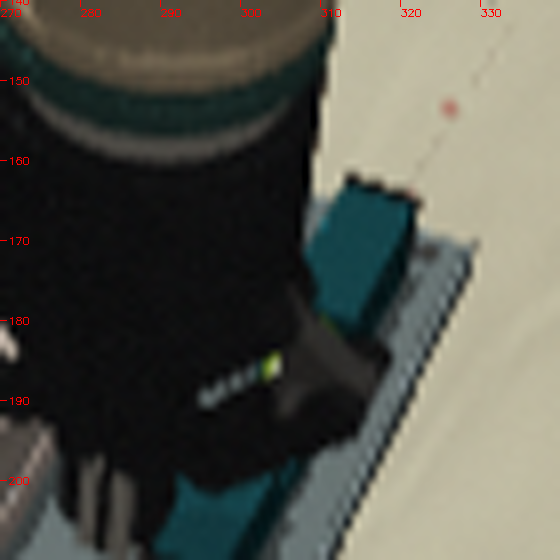

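Run:
```python
from h import *
c=(469.2,-98.4);stat(); go([(*c,130,-1.467),(*c,95,-1.467)])
```

```text
21.8 [449.9  61.2 196.4] [-1.574  0.    -1.471] loc [-122.1  101.6] F [0.  0.7 0.1] w -0.1 q [ 0.05  0.42 -0.34  2.07  0.22  0.68 -0.33]
shift [16.07  6.64  0.35] turn [ 0.2 -0.2 -0. ]
shift [16.07 10.14  0.36] turn [ 0.2 -0.2 -0. ]
```

```bash
python3 -m inch '[0,4,0,0.3,0.2,-0.2,0, 0,8.5,1.5,0.3,0.2,-0.2,0, 0,12.5,4,0.3,0.2,-0.2,0, 0,15,6.6,0.3,0.2,-0.2,0, 0,16,8.5,0.3,0.2,-0.2,0, 0,16.1,9.5,0.3,0.2,-0.2,0, 0,16.1,9.5,0.3,0.2,-0.2,0, 0,16.1,9.5,0.3,0.2,-0.2,0]'
python3 - <<'E'
from h import *
stat(); go([(469.2,-98.4,90,-1.467)]); s=img("scene"); crop(s,250,110,100,90,7,"s20")
E
```

```text
clock: 22.6
eef_pos: [470.7, -97.2, 102.8]
tool_rot: [-1.567, 0.001, -1.464]
force: [-0.3, 1.1, 0.6]
width: -0.6
22.6 [470.7 -97.2 102.8] [-1.567e+00  1.000e-03 -1.464e+00] loc [-118.1  -58.1] F [-0.3  1.1  0.6] w -0.6 q [ 0.32  0.61 -0.26  2.1   0.32  0.47 -0.07]
shift [ 0.1   1.28 -0.16] turn [-0.2  0.1 -0. ]
```

View pics/s20.png

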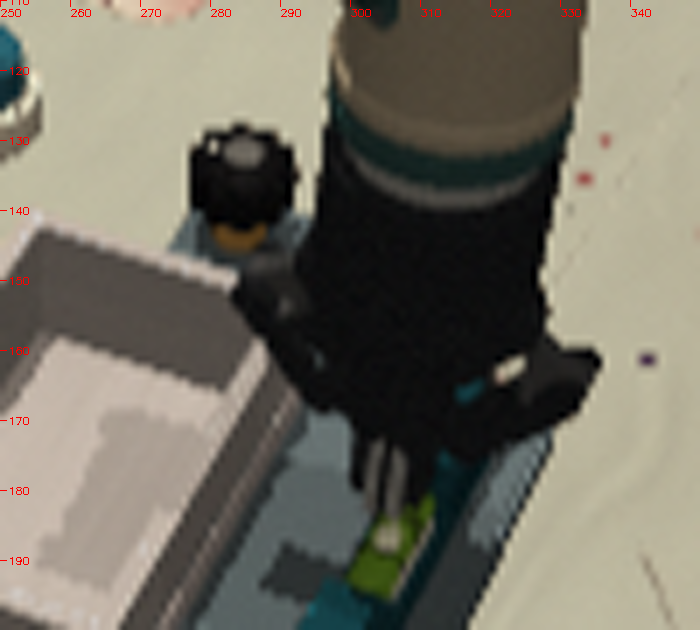

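```bash
python3 -m inch '[0,0.1,0.6,-0.1,0,0,0, 0,0.1,1.1,-0.1,0,0,0, 0,0.1,1.3,-0.1,0,0,0, 0,0.1,1.3,-0.1,0,0,0]';python3 -m inch '[0,0,0.2,0,0,0,0, 0,0,0.2,0,0,0,0]';python3 -m inch '[0,0,0.2,0,0,0,0, 0,0,0.2,0,0,0,0]'
```

```text
clock: 23.05
eef_pos: [469.5, -99.2, 89.4]
tool_rot: [-1.568, 0.0, -1.465]
force: [0.1, -0.4, -0.4]
width: 0.1
clock: 23.25
eef_pos: [469.6, -99.4, 87.5]
tool_rot: [-1.567, 0.0, -1.465]
force: [0.2, -0.6, -1.5]
width: 0.1
clock: 23.45
eef_pos: [469.6, -99.4, 85.4]
tool_rot: [-1.568, 0.0, -1.465]
force: [-0.4, 0.1, 0.1]
width: 0.1
```

```bash
python3 -m inch '[0,0,0.1,0,0,0,0, 0,0,0.1,0,0,0,0]';python3 -m inch '[0,0,0.1,0,0,0,0, 0,0,0.1,0,0,0,0]';python3 -m inch '[0,0,0.1,0,0,0,0, 0,0,0.1,0,0,0,0]'
```

```text
clock: 23.65
eef_pos: [469.7, -99.4, 84.5]
tool_rot: [-1.567, 0.0, -1.465]
force: [-0.7, -0.1, 1.0]
width: -0.1
clock: 23.85
eef_pos: [469.7, -99.4, 83.5]
tool_rot: [-1.567, 0.0, -1.465]
force: [-0.5, -0.2, 0.3]
width: -0.1
clock: 24.05
eef_pos: [469.6, -99.4, 82.5]
tool_rot: [-1.567, 0.0, -1.465]
force: [-0.2, -0.8, 0.5]
width: -0.2
```

```bash
python3 -m inch '[0,0,0.1,0,0,0,0, 0,0,0.1,0,0,0,0]';python3 -m inch '[0,0,0.1,0,0,0,0, 0,0,0.1,0,0,0,0]'
```

```text
clock: 24.25
eef_pos: [469.8, -99.4, 81.9]
tool_rot: [-1.567, -0.0, -1.465]
force: [-0.8, -0.2, 5.1]
width: 0.3
clock: 24.45
eef_pos: [469.8, -99.4, 81.9]
tool_rot: [-1.567, -0.001, -1.465]
force: [-3.2, 0.1, 15.0]
width: -0.0
```

```bash
python3 -m inch '[0,0,-0.04,0,0,0,0, 0,0,-0.04,0,0,0,0, 0,0,-0.04,0,0,0,0, 0,0,-0.04,0,0,0,0]'; python3 -m inch '[0,0,0,0,0,0,0, 0,0,0,0,0,0,0, 0,0,0,0,0,0,0, 0,0,0,0,0,0,0, 0,0,0,0,0,0,0, 0,0,0,0,0,0,0, 0,0,0,0,0,0,0, 0,0,0,0,0,0,0, 0,0,0,0,0,0,0, 0,0,0,0,0,0,0, 0,0,0,0,0,0,0, 0,0,0,0,0,0,0]'
python3 - <<'E'
from h import *
stat(); s=img("scene"); crop(s,250,110,100,90,7,"s21");t=img("top"); crop(t,230,165,100,85,7,'t21')
stat()
E
```

```text
clock: 24.85
eef_pos: [469.8, -99.4, 81.9]
tool_rot: [-1.567, -0.001, -1.465]
force: [-2.0, 0.5, 11.0]
width: 0.1
clock: 26.05
eef_pos: [469.8, -99.4, 81.9]
tool_rot: [-1.567, -0.001, -1.465]
force: [-1.8, 0.4, 11.1]
width: 0.1
26.05 [469.8 -99.4  81.9] [-1.567e+00 -1.000e-03 -1.465e+00] loc [-119.2  -60.2] F [-1.8  0.4 11.1] w 0.1 q [ 0.31  0.65 -0.23  2.11  0.35  0.42 -0.09]
26.15 [469.8 -99.4  81.9] [-1.567e+00 -1.000e-03 -1.465e+00] loc [-119.2  -60.3] F [-1.9  0.5 10.3] w -0.1 q [ 0.31  0.65 -0.23  2.11  0.35  0.42 -0.09]
```

View pics/s21.png

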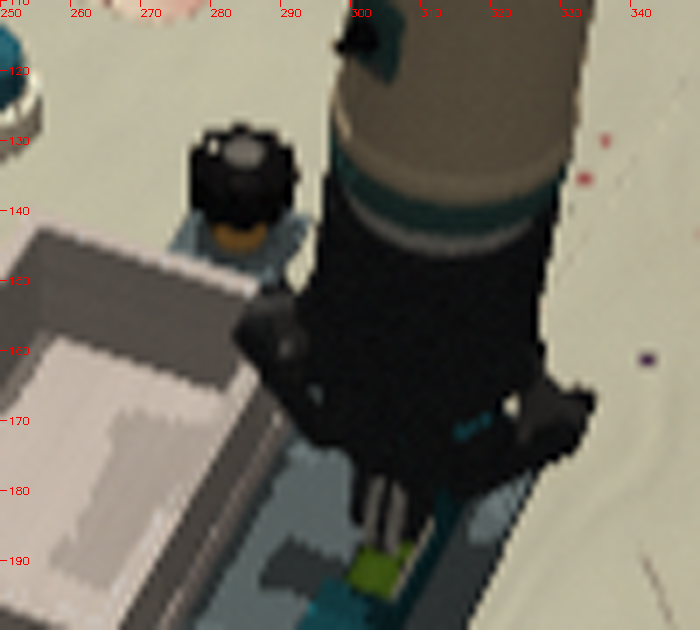

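View pics/t21.png

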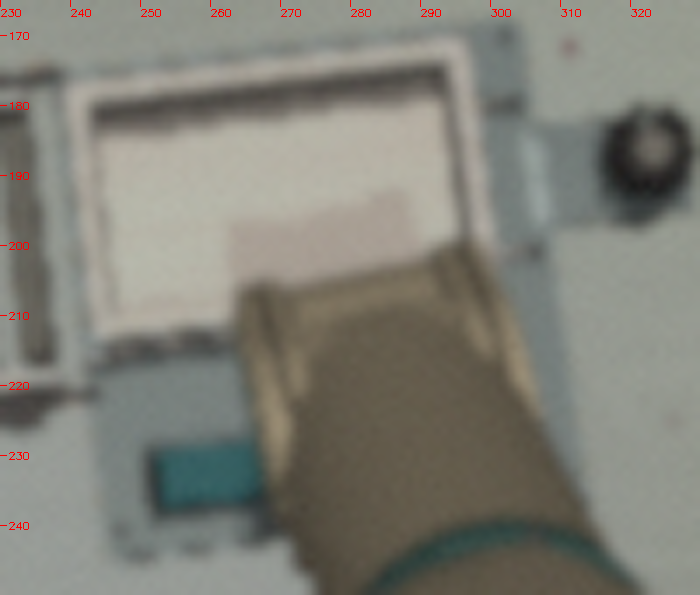

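Run:
```python
from h import *
t=img("top")
for y in(-136,46):
    for x in(-58,0,58): print(x,y,np.round(proj(t,(*st(x,y),105)),1))
for n,u,v in (("foot rim mid",299.0,188),("feed rim mid",241.5,192)): print(n,loc(ray(t,u,v,105)))
stat()
```

```text
-58 -136 [301.1 207.2]
0 -136 [298.6 188.9]
58 -136 [296.1 170.8]
-58 46 [242.8 214.3]
0 46 [240.7 195.9]
58 46 [238.6 177.7]
foot rim mid [   2.66459908 -137.71674621]
feed rim mid [11.9174998 42.1423496]
26.2 [469.8 -99.4  81.9] [-1.567e+00 -1.000e-03 -1.465e+00] loc [-119.2  -60.2] F [-2.7  0.4 11.2] w 0.1 q [ 0.31  0.65 -0.23  2.11  0.35  0.42 -0.09]
```

Bath is where a fully home bath should be, press is steady at about 11 N, bubble was centred. Handing in.

```bash
python3 -c "
from cell import finish_job
print(finish_job())"
```

```text
the job is handed in; nothing more can be done
None
```

The job is handed in at about 26 s of the 72 s allowed, with the arm still pressing the level.

- **Bath:** I pushed it along the rollers until it stopped moving and the push force climbed to about 16 N. Its rim then appeared about 2–4 mm past the computed home position, which is within the measuring error.
- **Level:** I laid it on the front ledge and let go. It is about 15 mm to the front of the ledge's estimated middle, to keep the gripper clear of the bath rim, and close to the middle along the ledge.
- **Foot knob:** I turned it about 146° clockwise in one grip, and the bubble went from +7.8 mm to about 0.1 mm off centre in two overhead readings.
- **Press:** The closed fingers press the top of the level with a steady 10–11 N. The reading had been unchanged for over a second at hand-in.

**Not checked:** the gripper hid the bubble during the final press, so I could not re-read it then. The level did not visibly shift, and the tilt follows the knob alone. No bystander appeared to have moved in the views I had, though I did not measure them. There were no failed checks; the top and scene cameras disagreed by up to about 9 mm on some station points in the first measurements, so I fitted the station pose to both.

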